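# Make up the tea tray and the bath tray

## Robot

A 6-joint arm with a two-finger parallel gripper is mounted at the origin on the work surface. World frame = base frame: x ahead of the robot, y to its left, z up, the work surface at z = 0. Lengths are in mm, angles in rad, forces in N, time in s.
With the tool pointing down it reaches from about 350 to 775 mm from the base axis. Payload 7.3 kg.
Tool frame: the origin (TCP) lies between the finger pads; the fingertips stand 25 mm ahead of it and the grasp point (between the pads) lies 6 mm ahead of it; z points along the fingers, y is the direction in which the jaws open and shut (so a half turn about z gives the same grasp; the last joint's range is limited). The gripper opens to 92 mm and grips with 3 to 60 N. Pads are 19 mm wide; open, the fingers measure 130 mm over their backs; the gripper's body (75 mm by 190 mm) begins 47 mm behind the grasp point.
Start: joints at [1.176, 0.342, 1.524, -0, 1.275, -0.146], TCP at [129.26, 508.856, 251.741] pointing down, gripper open.
Joint ranges: [-2.53, 2.53], [-0.77, 2.02], [0.04, 2.7], [-1, 4.14], [0.28, 2.66], [-3.11, 3.11]. Speed limits (rad/s): [2.57, 2.57, 3.14, 3.14, 3.14, 3.14].

## Interface

Orientations are given as [roll, pitch, yaw] about the fixed x, y, z axes, in that order (R = Rz(yaw) Ry(pitch) Rx(roll)).
In Python, from plant import get_obs, capture, calibration, close_job gives the robot as it stands. The module is installed in compiled form; this text tells all that it offers.
- The arm moves only by the shell command python3 -m jog 'ROWS'. ROWS is JSON, one flat list of numbers, 5 for each row, row after row: the closure, from 0 (fully open) to 1 (shut), then the shift along the tool's x, y, z in mm, then the turn about the tool's z in degrees. In form: [fingers, tx, ty, tz, yaw, fingers, tx, ty, tz, yaw, ...]. A call has 1 to 5 rows; each row shifts and turns the pose as measured when the row begins, along the tool's axes as they then stand; what a row does not reach is not made up. A row lasts 1/10 s, in which the tool goes at most 50 mm and 8.59 degrees, less where a joint would pass 70% of its speed; a pose out of reach is approached as far as the arm can. A call is refused whole if a number of a shift passes 50 or a number of a turn 8.59, either way. A call with a gripper value outside its range is refused whole. The fingers move at their own pace and stop on an object; the grip force is fixed at half the most. Time passes only in rows, so rows that do not move let the fingers close. It gives the time, the measured TCP pose, the force and the opening at its end, in the units of the state.
- get_obs(): the state, without advancing time (a new reading comes with each control period).
- capture(name): name is "scene" or "side" or "wrist"; returns (picture, depth): 384x512x3 uint8, red, green, blue; 384x512 float32, mm along the optical axis (not along the pixel's ray), 0 where there is no reading.
- calibration(name): a dict with "fovy" (degrees; the focal length in pixels is half the picture's height over the tangent of half this angle, whatever the lens; pixels are square), "cx", "cy" (the principal point, pixels), "R" (3x3) and "t" (3): a world point X has camera coordinates R X + t. Camera axes: x right, y down, z forward; pixel columns grow to the right and rows downward; lengths in mm; the calibration is good to about 2 mm. A picture is of the moment at which its call begins: read the wrist's pose just before it. calibration takes no time and is no camera call; for the wrist camera it gives the pose at the moment of the call.
- close_job(): hands the job in, once; it reports no verdict.
The state is a dict: "time": time; "joint_positions": joint angles; "dq": joint speeds; "tau": joint torques, N m; "tool_pos": TCP position; "tcp_rot": TCP orientation; "contact_force": force on the tool from outside, world axes, zero at the start; "moment": the same for the moment, N m; "grip_width": finger opening in mm.
Only numpy, scipy, OpenCV 4.12 (cv2) and the standard library are available. Lean on these libraries where they do the work, as an engineer would, in place of code of your own. Each camera call takes 0.05 s, during which the arm holds its last target.

## Task

Make up two guest trays from the stock on the desk. On the navy tea tray, put the yellow coaster flat in the middle of the round cream pad with the blue cup standing upright in the middle of the coaster, and stand the green tin in the middle of the square orange-brown pad; on the grey bath tray, stand the amber bottle in the middle of the round cream pad and lay the soap carton flat, as it lies now, in the middle of the square orange-brown pad. Set the cup down without dropping it, and leave the white bottle, the red tin and the remote control where they are.

Things in the scene. Friction and masses are not known exactly. Their poses are not given: they have to be found in the camera images.
- tea_tray: tea tray: navy blue shallow tray, 122 (x) by 232 (y) mm, fixed. Floor 4 mm thick; rim 6 mm thick, 12 mm high above the desk; no divider. Flat marks on the floor: a round cream pad (74 mm) centred 55 mm towards +y from the middle, a square orange-brown pad (70 mm) 55 mm towards -y. Origin: centre of underside. Its y lies within 0.25 rad of world y: the cream pad is the one to the robot's left.
- bath_tray: bath tray: mid-grey shallow tray, 122 (x) by 232 (y) mm, fixed. Floor 4 mm thick; rim 6 mm thick, 12 mm high above the desk; no divider. Flat marks on the floor: a round cream pad (74 mm) centred 55 mm towards +y from the middle, a square orange-brown pad (70 mm) 55 mm towards -y. Origin: centre of underside. Its y lies within 0.25 rad of world y: the cream pad is the one to the robot's left.
- coaster: mustard-yellow round coaster, a rigid disc 60 mm across and 9 mm thick, lying flat, about 40 g. Origin: centre of its underside, z up.
- cup: blue ceramic cup without handle, open at the top, 60 mm across, 58 mm tall; straight sides above 14 mm, below that narrowing to a foot 48 mm across; wall 4 mm; about 170 g. Stands upright. Origin: centre of its underside, z up.
- green_tin: dark green round tea tin, closed, 54 mm across the lid (the top 11 mm; 53 mm below), 55 mm tall, about 90 g. Stands upright. Origin: centre of its underside, z up.
- amber_bottle: small amber-brown bottle with a black cap: body 36 mm across and straight up to 45 mm, sloping shoulder to 51 mm, cap 22 mm across up to 65 mm; about 50 g. Stands upright. Origin: centre of its underside, z up.
- soap: pink soap carton with a white paper band, 70 mm (its x) by 45 mm (its y) by 26 mm (its z), about 80 g, lying flat at any yaw. Origin: centre of its underside.
- white_bottle: small white bottle with a white cap, same shape as the amber one; not needed, to be left alone. Origin: centre of its underside.
- red_tin: red round tin, same shape as the green one; not needed, to be left alone. Origin: centre of its underside.
- remote: black remote control lying on the desk, 150 mm (its x) by 45 mm (its y) by 18 mm, with grey buttons and a red one; to be left alone. Origin: centre of its underside.
Not all that is in view belongs to the job. What is shaped like the soap but purple or turquoise is not meant.

How it is judged:
By the outcome, as a careful person would: the job done as asked, in the order asked, and still so for the second after the job is handed in, with the robot touching nothing.
It also fails if it takes over 134 s, if anything falls off the work surface, if the arm or the gripper's body presses on something with over 40 N, if the wrist force passes 120 N, or if a joint passes its speed limit or range.

## Working session

There is one attempt and no reset: what is moved stays moved. The work goes in short steps, Python scripts to look and compute and a shell command to move; the robot and the scene stay as the last step left them, time stands still between calls to the robot, and variables do not carry over. Pictures are saved under pics/ and viewed, and the job is handed in when it is done.

```bash
mkdir -p pics; ls; cat > h.py <<'E'
import numpy as np, cv2
from plant import get_obs, capture, calibration
def snap(n,f):
    c=calibration(n); im,d=capture(n); cv2.imwrite(f'pics/{f}.png',im[:,:,::-1]); np.savez(f'pics/{f}.npz',im=im,d=d,R=c['R'],t=c['t'],fovy=c['fovy'],cx=c['cx'],cy=c['cy'])
    return im,d,c
def load(f):
    z=np.load(f'pics/{f}.npz'); return z['im'],z['d'],{k:z[k] for k in('R','t','fovy','cx','cy')}
def ray(c,u,v,z,shape=384):
    f=shape/2/np.tan(np.radians(c['fovy'])/2); R=np.array(c['R']);t=np.array(c['t'])
    d=R.T@np.array([(u-c['cx'])/f,(v-c['cy'])/f,1.]); o=-R.T@t
    return o+d*(z-o[2])/d[2]
def proj(c,X):
    f=192/np.tan(np.radians(c['fovy'])/2); p=np.array(c['R'])@np.array(X)+np.array(c['t'])
    return f*p[0]/p[2]+c['cx'],f*p[1]/p[2]+c['cy']
def cloud(d,c):
    f=192/np.tan(np.radians(c['fovy'])/2); v,u=np.mgrid[:384,:512]
    P=np.stack([(u-c['cx'])/f*d,(v-c['cy'])/f*d,d],-1)
    return (P-np.array(c['t']))@np.array(c['R'])
E
python3 - <<'E'
from h import *
print(get_obs())
for n in('scene','side','wrist'):
    im,d,c=snap(n,n+'0'); print(n,c,(d==0).mean())
E
```

```text
pics
{'time': 0.0, 'joint_positions': array([ 1.17602087e+00,  3.42723251e-01,  1.52503471e+00, -9.89830804e-06,
        1.27541541e+00, -1.46010646e-01]), 'dq': array([ 0.00089971,  0.00282104,  0.00092986,  0.0008453 , -0.00082665,
       -0.00075283]), 'tau': array([ 1.20613977e-04, -4.31247103e+01, -2.44214165e+01,  7.18348590e-02,
        5.60313673e-02, -1.62946899e-04]), 'tool_pos': array([129.0965626 , 508.48566635, 251.03849709]), 'tcp_rot': array([-3.14002738e+00, -2.20617479e-04,  2.89283056e+00]), 'contact_force': array([ 0.10558965,  0.65695276, -0.56068576]), 'moment': array([-0.03477143, -0.03514803,  0.04807853]), 'grip_width': 91.725799729412}
scene {'fovy': 45.51195920561549, 'cx': 252.67121948768238, 'cy': 188.5164241813352, 'R': array([[ 0.49065752,  0.87126126,  0.01261016],
       [ 0.53187694, -0.2880048 , -0.79634174],
       [-0.69018992,  0.39743811, -0.60471549]]), 't': array([-177.73623504, -240.55198407, 1652.65467825])} 0.0038503011067708335
side {'fovy': 54.55288790688693, 'cx': 266.21985513830344, 'cy': 187.12161320389157, 'R': array([[ 0.99416708, -0.1076637 ,  0.00635107],
       [-0.06538104, -0.64846842, -0.75842866],
       [ 0.0857737 ,  0.75358957, -0.65172512]]), 't': array([-490.77666564,   15.31336471, 1222.4755178 ])} 0.0040435791015625
wrist {'fovy': 67.65427689443713, 'cx': 255.79097109921503, 'cy': 194.20094481361025, 'R': array([[ 0.24660152,  0.9691157 , -0.00156821],
       [ 0.93329548, -0.23705018,  0.26975316],
       [ 0.26105027, -0.06798514, -0.96292823]]), 't': array([-524.09878161,  -33.08742566,  390.76098428])} 0.004058837890625
```

View pics/scene0.png

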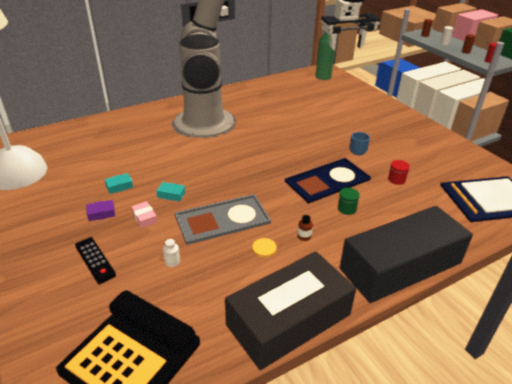

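View pics/side0.png

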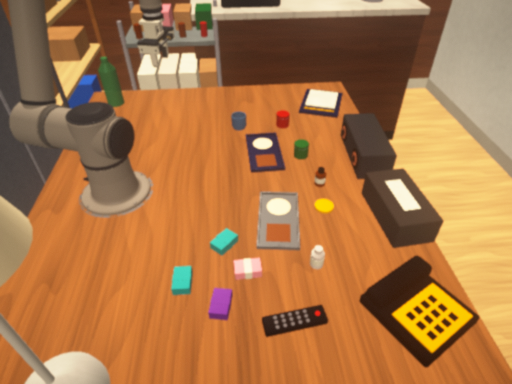

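View pics/wrist0.png

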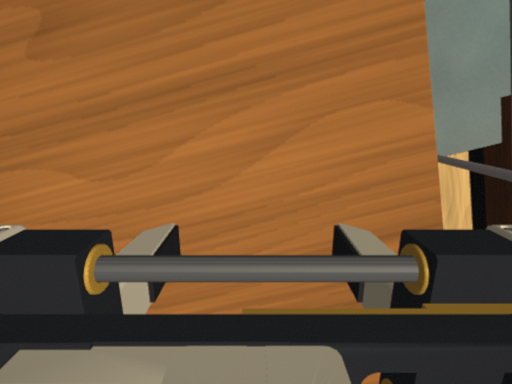

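The scene view shows every item: cup (359,143), tea tray (328,180), green tin (348,201), amber bottle (305,228), coaster (264,247), bath tray (222,218), soap (144,213). The side view shows them all too. The wrist camera sees only bare desk. Next I measure positions in the two fixed views.

```bash
cat > loc.py <<'E'
from h import *
H={'cup':((95,125),58),'green':((45,85),55),'coaster':((20,32),9)}
def comp(im,seed,crit,r=40):
    m=crit(im).astype(np.uint8); n,l=cv2.connectedComponents(m,connectivity=8)
    ys,xs=np.nonzero(m); k=np.argmin((xs-seed[0])**2+(ys-seed[1])**2); return l==l[ys[k],xs[k]]
hsv=lambda im:cv2.cvtColor(im,cv2.COLOR_RGB2HSV).astype(int)
def rng(h0,h1,s0,v0=0,v1=255,s1=256):
    def f(im):
        a=hsv(im); return (a[...,0]>=h0)&(a[...,0]<=h1)&(a[...,1]>=s0)&(a[...,1]<=s1)&(a[...,2]>=v0)&(a[...,2]<=v1)
    return f
E
python3 - <<'E'
from loc import *
obj={'cup':((359,143),(239,121),rng(95,118,80,40),58,'c'),
'green':((348,201),(301,150),rng(50,80,90,20),55,'c'),
'coaster':((264,247),(324,206),rng(22,32,180,120),9,'c'),
'red':((399,172),(283,119),rng(-1,4,200,60),55,'c'),
'cream_tea':((342,174),(262,143),rng(15,35,10,170,255,90),4,'c'),
'cream_bath':((241,214),(278,206),rng(15,35,10,170,255,90),4,'c'),
'or_tea':((313,186),(265,159),rng(5,13,150,60,175),4,'r'),
'or_bath':((204,223),(278,231),rng(5,13,150,60,175),4,'r'),
'soap':((144,213),(248,268),lambda im:rng(150,179,25,100)(im)|rng(0,179,0,190,255,60)(im),26,'r'),
'navy':((300,180),(250,150),rng(105,130,80,0,110),12,'r'),
}
for k,(a,b,cr,h,kind) in obj.items():
    for n,s in(('scene',a),('side',b)):
        im,d,c=load(n+'0'); m=comp(im,s,cr); P=cloud(d,c)
        z=P[m][:,2]; v,u=np.nonzero(m)
        if m.sum()<20: print(k,n,'few',m.sum(),im[s[1],s[0]],hsv(im)[s[1],s[0]]); continue
        top=m&(P[...,2]>h-5)&(P[...,2]<h+6) ; q=P[top][:,:2].astype(np.float32)
        vv,uu=np.nonzero(top); g=np.array([ray(c,x,y,h)[:2] for x,y in zip(uu,vv)],np.float32)
        if len(g)<8: print(k,n,m.sum(),len(g),np.percentile(z,[5,50,95]));continue
        if kind=='c': (xy,r)=cv2.minEnclosingCircle(g); print(k,n,m.sum(),len(g),'zmax %.0f'%np.percentile(z,95),'enc',np.round(xy,1),round(r,1),'mean',g.mean(0).round(1), 'depth',q.mean(0).round(1))
        else: print(k,n,m.sum(),len(g),'zmax %.0f'%np.percentile(z,95),cv2.minAreaRect(g),'mean',g.mean(0).round(1))
E
```

```text
cup scene 300 47 zmax 57 enc [424.5 357.3] 29.4 mean [430.6 353.4] depth [429.  355.1]
cup side 580 0 [-554.90436326 -456.97256354 -397.91806008]
green scene 422 207 zmax 57 enc [639.8 139.4] 30.9 mean [639.4 140.3] depth [639.3 140.5]
green side 58 58 zmax 57 enc [634.3 138.2] 20.7 mean [634.5 138. ] depth [634.8 138.9]
coaster scene 218 217 zmax 11 enc [ 660.9 -136.3] 26.6 mean [ 661.6 -136.8] depth [ 661.4 -136.7]
coaster side 192 189 zmax 11 enc [ 660.2 -139.3] 29.1 mean [ 660.2 -139.8] depth [ 660.5 -139. ]
red scene 167 159 zmax 58 enc [602.4 361.2] 29.5 mean [602.5 360.9] depth [602.8 360.6]
red side 146 67 zmax 56 enc [596.9 354.8] 27.5 mean [598.6 354.3] depth [598.8 355.9]
cream_tea scene 282 280 zmax 8 enc [501.1 234.5] 37.9 mean [502.  233.7] depth [503.1 232.7]
cream_tea side 183 181 zmax 6 enc [504.3 231.5] 40.4 mean [502.5 231. ] depth [502.5 231.5]
cream_bath scene 430 428 zmax 7 enc [ 517.3 -122.7] 39.7 mean [ 517.7 -123. ] depth [ 518.  -123.2]
cream_bath side 792 775 zmax 6 enc [ 489.  -177.2] 106.5 mean [ 498.4 -149.9] depth [ 498.5 -149.3]
or_tea scene 325 322 zm
[... 180 characters left out ...]
h scene 421 421 zmax 7 ((502.63201904296875, -232.15322875976562), (67.11225891113281, 65.53280639648438), 81.89936828613281) mean [ 503.3 -232.7]
or_bath side few 6 [196 103  48] [ 11 193 196]
soap scene 84 83 zmax 29 ((405.64495849609375, -359.5697937011719), (20.926366806030273, 45.131134033203125), 1.500562310218811) mean [ 405.4 -359.6]
soap side 265 265 zmax 28 ((402.554931640625, -361.1326904296875), (41.649803161621094, 60.501041412353516), 84.1076889038086) mean [ 402.9 -360.9]
navy scene 1057 385 zmax 13 ((509.2027587890625, 173.15182495117188), (122.39830780029297, 229.7720489501953), 0.9869253039360046) mean [521.6 163.2]
navy side 74 0 [-494.86586714 -446.40130284 -408.73133993]
```

```bash
cat >> h.py <<'E'
def go(x,y,z,yawdeg=None):
    from scipy.spatial.transform import Rotation as Ro
    o=get_obs(); R=Ro.from_euler('xyz',o['tcp_rot']).as_matrix(); 
    dy=0
    if yawdeg is not None:
        dy=-((yawdeg-np.degrees(o['tcp_rot'][2])+180)%360-180)
    R2=R@Ro.from_euler('z',dy,degrees=True).as_matrix()
    d=np.array([x,y,z])-o['tool_pos']
    print('t %.1f'%o['time'],'pos',o['tool_pos'].round(1),'rot',np.degrees(o['tcp_rot']).round(1),'w %.1f'%o['grip_width'],'F',o['contact_force'].round(1))
    print('turn',round(dy,1),'shift now axes',(R.T@d).round(1),'after turn',(R2.T@d).round(1))
E
python3 - <<'E'
from loc import *
for n,l in(('scene',{'amber body':(305,233,25),'amber cap':(306,218,65),'white':(172,256,25),'cap':(171,242,65)}),('side',{'amber':(320,180,25),'cap':(321,169,65),'white':(317,261,25),'whcap':(318,248,65)})):
    im,d,c=load(n+'0')
    for k,(u,v,z) in l.items(): print(n,k,ray(c,u,v,z).round(0), cloud(d,c)[v,u].round(0))
    im=cv2.resize(im[100:300,100:420] if n=='scene' else im[90:330,150:450],None,fx=2.5,fy=2.5,interpolation=cv2.INTER_CUBIC); cv2.imwrite(f'pics/{n}z.png',im[:,:,::-1])
im,d,c=load('wrist0'); 
print('wristcam', -c['R'].T@c['t'], 'fwd',c['R'][2])
# tool frame of the camera
from scipy.spatial.transform import Rotation as Ro
o=get_obs(); R=Ro.from_euler('xyz',o['tcp_rot']).as_matrix(); print('cam in tool',R.T@(-c['R'].T@c['t']-o['tool_pos']), R.T@c['R'].T)
go(661,-138,250,135)
E
```

```text
scene amber body [684. -30.  25.] [686. -32.  27.]
scene amber cap [674. -24.  65.] [675. -25.  65.]
scene white [ 599. -353.   25.] [ 609. -356.   35.]
scene cap [ 594. -350.   65.] [ 592. -349.   63.]
side amber [669. -37.  25.] [667. -44.  31.]
side cap [670. -29.  65.] [670. -28.  65.]
side white [ 589. -365.   25.] [ 586. -373.   35.]
side whcap [ 590. -355.   65.] [ 590. -354.   64.]
wristcam [ 58.11563876 526.63491517 384.37832421] fwd [ 0.26105027 -0.06798514 -0.96292823]
cam in tool [  73.32179117   -0.16229315 -133.19171169] [[-3.94114686e-04 -9.62896095e-01 -2.69872109e-01]
 [ 9.99999843e-01 -2.72011209e-04 -4.89847188e-04]
 [ 3.98263705e-04 -2.69872259e-01  9.62896051e-01]]
t 0.1 pos [129.2 508.6 251.2] rot [-179.9   -0.   165.7] w 91.5 F [0.1 0.3 0.2]
turn 30.7 shift now axes [-674.7 -495.7    1.7] after turn [-833.3  -81.1    1.7]
```

```bash
python3 -m jog '[0,0,0,0,8,0,0,0,0,8,0,0,0,0,8,0,0,0,0,7]'; python3 -c "
from h import *
go(661,-138,250,135)"
```

```text
time: 0.55
tool_pos: [128.9, 507.9, 249.9]
tcp_rot: [-3.138, 0.002, 2.333]
contact_force: [-0.0, -0.0, -0.5]
grip_width: 91.6
t 0.6 pos [128.9 507.9 249.9] rot [-1.798e+02  1.000e-01  1.337e+02] w 91.6 F [-0.  -0.  -0.5]
turn -1.3 shift now axes [-834.6  -61.     1.6] after turn [-833.   -80.4    1.6]
```

View pics/scenez.png

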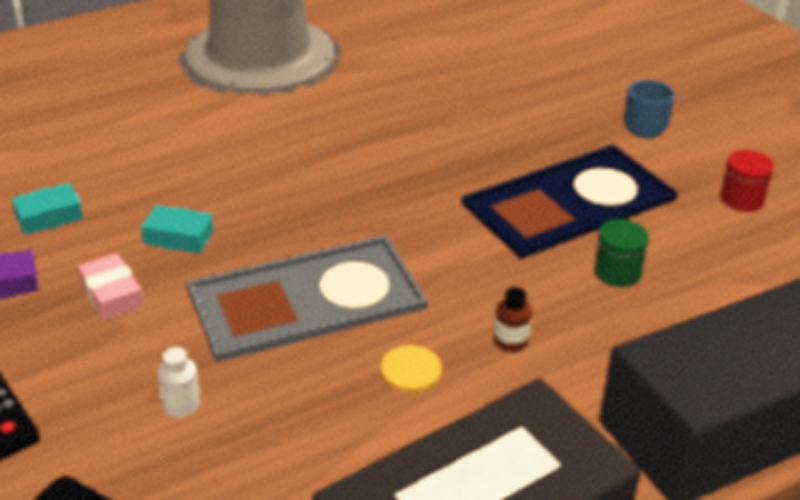

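The zoomed scene view shows the amber bottle with its band at zoom (513,325), and the big dark box just beyond the coaster at (410,367). I head for the coaster.

```bash
python3 - <<'E'
from loc import *
im,d,c=load('side0'); P=cloud(d,c); m=(P[...,2]>60)&(P[...,0]>690)&(P[...,1]>-330)&(P[...,1]<300)&(P[...,0]<1000)
v,u=np.nonzero(m); print(len(u),P[m].min(0),P[m].max(0)); q=P[m]; s=q[q[:,1]<-20]; print(s.min(0),cv2.minAreaRect(s[:,:2].astype(np.float32)))
s=q[(q[:,1]>-60)&(q[:,0]>720)]; print(cv2.minAreaRect(s[:,:2].astype(np.float32)))
E
python3 -m jog '[0,-49,-4,0,0,0,-49,-4,0,0,0,-49,-4,0,0,0,-49,-4,0,0,0,-49,-4,0,0]'
python3 -m jog '[0,-49,-4,0,0,0,-49,-4,0,0,0,-49,-4,0,0,0,-49,-4,0,0,0,-49,-4,0,0]'
python3 -m jog '[0,-49,-4,0,0,0,-49,-4,0,0,0,-49,-4,0,0,0,-49,-4,0,0,0,-49,-4,0,0]'
python3 -c "
from h import *
go(661,-138,200,135)"
```

```text
5034 [ 795.67138576 -327.70421428   60.00265937] [943.53992328 257.85989693 103.6102993 ]
[ 795.67138576 -327.70421428   60.00265937] ((866.3974609375, -170.17880249023438), (132.6593475341797, 308.8436279296875), 4.408066272735596)
((865.9239501953125, 114.84138488769531), (284.546142578125, 126.17119598388672), 86.95650482177734)
time: 1.05
tool_pos: [283.2, 315.0, 248.4]
tcp_rot: [-3.137, 0.001, 2.339]
contact_force: [0.7, 0.1, -0.5]
grip_width: 91.7
time: 1.55
tool_pos: [439.8, 119.8, 248.8]
tcp_rot: [-3.138, 0.001, 2.339]
contact_force: [0.5, 0.8, 0.4]
grip_width: 91.7
time: 2.05
tool_pos: [596.1, -75.3, 248.0]
tcp_rot: [-3.138, -0.001, 2.337]
contact_force: [0.3, 1.3, 0.5]
grip_width: 91.7
t 2.0 pos [596.1 -75.3 248. ] rot [-1.798e+02 -1.000e-01  1.339e+02] w 91.7 F [0.3 1.3 0.5]
turn -1.1 shift now axes [-90.2   3.5  47.9] after turn [-90.3   1.8  47.9]
```

```bash
python3 -m jog '[0,-45,2,25,0,0,-45,2,25,0,0,0,0,0,0]'
cat > w.py <<'E'
import sys
from loc import *
def wl(name,crit,h,seed=None,minz=None):
    im,d,c=snap('wrist',name); m=crit(im).astype(np.uint8); m=cv2.morphologyEx(m,cv2.MORPH_OPEN,np.ones((3,3)))
    P=cloud(d,c)
    if minz is not None: m=m&((P[...,2]>minz)).astype(np.uint8)
    cs,_=cv2.findContours(m,cv2.RETR_EXTERNAL,cv2.CHAIN_APPROX_NONE)
    for k in sorted(cs,key=cv2.contourArea)[::-1][:3]:
        if cv2.contourArea(k)<60: continue
        g=np.array([ray(c,p[0][0],p[0][1],h)[:2] for p in k],np.float32)
        xy,r=cv2.minEnclosingCircle(g); el=cv2.fitEllipse(g); mr=cv2.minAreaRect(g)
        mm=np.zeros_like(m); cv2.drawContours(mm,[k],-1,1,-1)
        print('A',cv2.contourArea(k),'px',k[:,0].min(0),k[:,0].max(0),'enc',np.round(xy,1),round(r,1),'ell',np.round(el[0],1),np.round(el[1],1),'rect',np.round(mr[0],1),np.round(mr[1],1),round(mr[2],1),'z',np.percentile(P[...,2][mm>0],[5,50,95]).round(1))
E
python3 - <<'E'
from w import *
wl('w1',rng(20,34,150,90),9); go(661,-138,120,135)
E
```

```text
time: 2.35
tool_pos: [660.6, -141.8, 196.1]
tcp_rot: [-3.136, -0.001, 2.331]
contact_force: [-0.9, -0.6, -0.7]
grip_width: 92.0
A 2035.0 px [234 151] [285 202] enc [ 660.  -137.1] 30.1 ell [ 660.  -137.1] [58.3 59.2] rect [ 660.  -137.3] [58.9 59. ] 89.0 z [ 8.   9.4 10.6]
A 154.5 px [ 85 248] [107 266] enc [ 582.9 -351.7] 17.6 ell [ 581.9 -350.6] [17.8 31.1] rect [ 580.6 -351.5] [34.9 16.5] 83.4 z [248.4 253.9 256.7]
A 138.5 px [ 84 267] [ 96 290] enc [ 592.9 -382.8] 16.8 ell [ 595.1 -383.1] [13.  31.8] rect [ 594.3 -381.3] [14.7 33.1] 47.0 z [255.8 257.9 259.3]
t 2.4 pos [ 659.9 -140.1  198.4] rot [-179.8   -0.   133.6] w 92.1 F [-1.5  0.7  0.1]
turn -1.4 shift now axes [ 0.7  2.5 78.4] after turn [ 0.6  2.6 78.4]
```

View pics/w1.png

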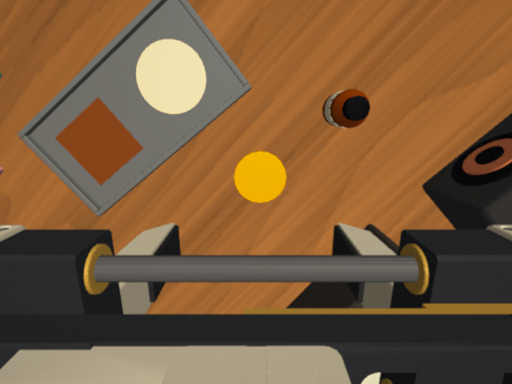

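The wrist view shows the coaster at (260,177) and agrees with the fixed views. The bath tray is clear at upper left and the amber bottle is at (350,108).

```bash
python3 -m jog '[0,0,3,45,0,0,0,0,45,-1,0,0,0,45,0,0,0,0,10,0,0,0,0,0,0]'
python3 - <<'E'
from w import *
go(660,-137,27,135)
im,d,c=load('w1')
for n,cr in(('cream',rng(15,35,10,170,255,100)),('or',rng(5,13,150,60,170))):
  m=cr(im).astype(np.uint8); m=cv2.morphologyEx(m,cv2.MORPH_OPEN,np.ones((3,3)))[:220]
  cs,_=cv2.findContours(m,0,1); k=max(cs,key=cv2.contourArea); g=np.array([ray(c,*p[0],4)[:2] for p in k],np.float32)
  print(n,k[:,0].mean(0),cv2.minEnclosingCircle(g),cv2.minAreaRect(g))
E
```

```text
time: 2.9
tool_pos: [663.5, -135.7, 56.1]
tcp_rot: [3.141, 0.007, 2.352]
contact_force: [0.1, -0.8, 0.3]
grip_width: 91.8
t 2.9 pos [ 663.5 -135.7   56.1] rot [179.9   0.4 134.8] w 91.8 F [ 0.1 -0.8  0.3]
turn -0.2 shift now axes [ 1.8 -3.4 29.1] after turn [ 1.8 -3.4 29.1]
cream [170.70731707  75.88292683] ((517.7946166992188, -124.63702392578125), 37.36009216308594) ((517.5601196289062, -124.8569107055664), (73.8581771850586, 73.05888366699219), 43.48019027709961)
or [ 99.30939227 141.33149171] ((502.43731689453125, -233.91986083984375), 47.19258117675781) ((502.3493347167969, -233.90817260742188), (68.92571258544922, 69.38380432128906), 81.90191650390625)
```

```bash
python3 -m jog '[0,2,-3,15,0,0,0,0,14,0,0,0,0,0,0]'
python3 -c "
from h import *
go(660,-137,27,135)"
```

```text
time: 3.2
tool_pos: [663.7, -136.2, 34.4]
tcp_rot: [3.135, 0.016, 2.354]
contact_force: [-0.1, 0.1, -1.2]
grip_width: 92.2
t 3.2 pos [ 663.7 -136.2   34.4] rot [179.6   0.9 134.9] w 92.2 F [-0.1  0.1 -1.2]
turn -0.1 shift now axes [ 2.2 -3.2  7.3] after turn [ 2.2 -3.2  7.3]
```

```bash
python3 -m jog '[0,2,-3,7,0,0,0,0,0,0]'
python3 -c "
from h import *
go(660,-137,27,135);o=get_obs();print(o['joint_positions'],o['dq'],o['tau'])"
```

```text
time: 3.4
tool_pos: [661.8, -137.2, 30.2]
tcp_rot: [3.133, 0.02, 2.354]
contact_force: [-0.2, -0.4, -0.3]
grip_width: 91.7
t 3.4 pos [ 661.8 -137.2   30.2] rot [179.5   1.2 134.9] w 91.7 F [-0.2 -0.4 -0.3]
turn -0.1 shift now axes [ 1.5 -1.1  3.2] after turn [ 1.5 -1.1  3.2]
[-0.31701005  0.82215978  1.31943231 -0.00207556  0.97808842 -1.09923377] [ 0.00489053 -0.03070063 -0.04326403  0.00302929  0.01262154  0.00174249] [-7.64375349e-03 -6.23629260e+01 -2.12376863e+01 -5.86179536e-03
 -2.58522620e-01 -2.10391410e-02]
```

```bash
python3 -m jog '[0,1,-1,5,0,1,0,0,0,0,1,0,0,0,0,1,0,0,0,0,1,0,0,0,0]'
python3 -m jog '[1,0,0,0,0,1,0,0,0,0,1,0,0,0,0]'
python3 -c "
from h import *
go(660,-137,120,135);o=get_obs();print(o['joint_positions'],o['dq'],o['tau'])"
```

```text
time: 3.9
tool_pos: [661.6, -137.8, 27.0]
tcp_rot: [3.132, 0.023, 2.354]
contact_force: [-0.5, 0.8, 0.3]
grip_width: 64.6
time: 4.2
tool_pos: [661.5, -137.8, 27.0]
tcp_rot: [3.132, 0.023, 2.354]
contact_force: [-0.1, -0.1, 0.6]
grip_width: 57.8
t 4.2 pos [ 661.5 -137.8   27. ] rot [179.4   1.3 134.9] w 57.8 F [-0.1 -0.1  0.6]
turn -0.1 shift now axes [ -0.5   0.4 -93. ] after turn [ -0.5   0.4 -93. ]
[-0.31793855  0.82463156  1.3248923  -0.00201873  0.96678627 -1.09983787] [ 0.00087391  0.0006691  -0.00156884 -0.00025023  0.00045681 -0.00154681] [ 8.77131592e-02 -6.12009144e+01 -2.04701132e+01  2.03375181e-02
 -4.65464930e-02 -1.31666886e-03]
```

```bash
python3 -m jog '[1,0,0,0,0,1,0,0,0,0,1,0,0,-20,0,1,0,0,-40,0,1,0,0,-40,0]'
python3 - <<'E'
from w import *
wl('w2',rng(20,34,150,90),40); go(502,232,130,135)
E
```

```text
time: 4.7
tool_pos: [655.3, -135.6, 121.6]
tcp_rot: [3.139, 0.009, 2.354]
contact_force: [1.0, 0.5, 0.2]
grip_width: 58.1
A 5406.0 px [205 190] [307 255] enc [ 674.1 -154.8] 42.9 ell [ 666.3 -146.8] [58.8 89.1] rect [ 664.  -144.3] [83.3 55.6] 43.9 z [102.6 104.  105.1]
A 291.0 px [375 304] [417 313] enc [ 806.1 -113. ] 18.6 ell [ 807.9 -114.8] [10.2 39.2] rect [ 808.  -114.9] [37.1  9.3] 44.7 z [186.4 188.3 190.3]
A 188.0 px [419 304] [449 313] enc [832.1 -91.1] 13.4 ell [832.3 -90.8] [10.3 29.4] rect [831.9 -91.2] [26.3  9.4] 44.7 z [186.4 188.1 190.4]
t 4.8 pos [ 658.4 -136.5  129.6] rot [179.5   1.1 134.9] w 57.9 F [ 2.9 -0.9  4.3]
turn -0.1 shift now axes [371.5 149.1  -6.4] after turn [371.1 150.   -6.4]
```

View pics/w2.png

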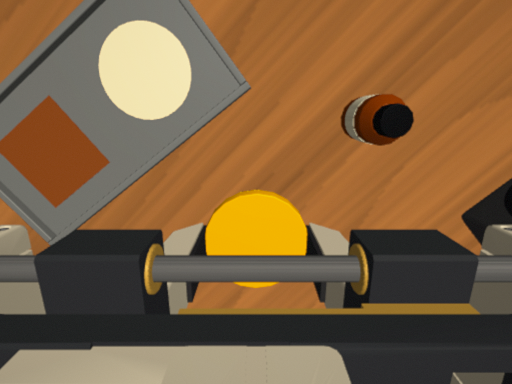

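```bash
python3 -m jog '[1,45,21,-10,0,1,45,21,-10,0,1,45,21,-10,0,1,45,21,-10,0,1,45,21,-10,0]'
python3 -m jog '[1,45,21,0,0,1,40,21,0,0,1,0,0,0,0]'
cat > tea.py <<'E'
from w import *
def tray(name):
    im,d,c=load(name)
    for n,cr in(('cream',rng(15,35,10,170,255,100)),('or',rng(5,13,150,60,170))):
        m=cr(im).astype(np.uint8); m[230:]=0; m=cv2.morphologyEx(m,cv2.MORPH_OPEN,np.ones((3,3)))
        cs,_=cv2.findContours(m,0,1); 
        for k in sorted(cs,key=cv2.contourArea)[::-1][:2]:
            if cv2.contourArea(k)<300: continue
            g=np.array([ray(c,*p[0],4)[:2] for p in k],np.float32)
            a=cv2.minEnclosingCircle(g);b=cv2.minAreaRect(g);e=cv2.fitEllipse(g)
            print(n,k[:,0].min(0),k[:,0].max(0),np.round(a[0],1),round(a[1],1),'ell',np.round(e[0],1),np.round(e[1],1),'rect',np.round(b[0],1),np.round(b[1],1),round(b[2],1))
E
python3 - <<'E'
from tea import *
snap('wrist','w3'); tray('w3'); go(502,232,150,135)
E
```

```text
time: 5.25
tool_pos: [575.8, 91.8, 176.8]
tcp_rot: [3.13, 0.027, 2.343]
contact_force: [0.6, 0.4, -1.2]
grip_width: 58.0
time: 5.55
tool_pos: [543.7, 189.2, 176.9]
tcp_rot: [3.126, 0.028, 2.348]
contact_force: [0.0, 0.0, -1.1]
grip_width: 57.9
cream [218  85] [290 159] [502.7 231.5] 37.4 ell [502.6 231.5] [73.5 73.7] rect [502.3 231.6] [74.  73.7] 0.1
or [143 156] [227 227] [503.7 121. ] 46.8 ell [501.6 121.9] [73.2 80.4] rect [504. 121.] [69.3 69.8] 1.0
t 5.6 pos [544.6 187.1 176.9] rot [179.1   1.6 134.5] w 57.8 F [-0.2 -0.8 -0.6]
turn -0.5 shift now axes [62.6  0.7 25.1] after turn [62.6  1.3 25.1]
```

View pics/w3.png

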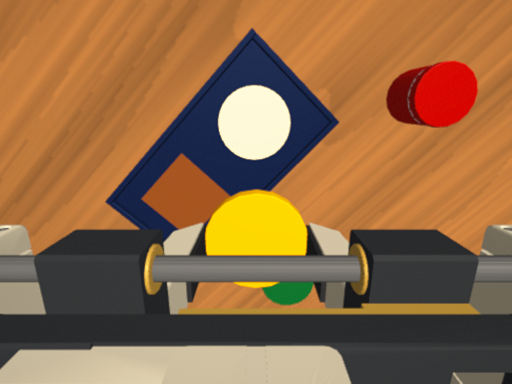

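```bash
python3 -m jog '[1,31,0,35,0,1,31,0,35,0,1,0,0,35,0,1,0,0,0,0]'
python3 - <<'E'
from w import *
go(503.5,231,33,135)
E
```

```text
time: 6.0
tool_pos: [507.2, 228.2, 68.6]
tcp_rot: [3.121, 0.034, 2.345]
contact_force: [-0.2, -0.5, -0.3]
grip_width: 58.2
t 6.0 pos [507.2 228.2  68.6] rot [178.8   1.9 134.3] w 58.2 F [-0.2 -0.5 -0.3]
turn -0.7 shift now axes [ 5.7 -1.4 35.4] after turn [ 5.8 -1.4 35.4]
```

```bash
python3 -m jog '[1,3,-1,20,0,1,4,-1,10,0,1,0,0,0,0]'
python3 - <<'E'
from w import *
go(503.5,231,32,135)
E
```

```text
time: 6.3
tool_pos: [505.5, 229.2, 40.3]
tcp_rot: [3.119, 0.036, 2.341]
contact_force: [-0.8, -0.2, -0.9]
grip_width: 58.0
t 6.3 pos [505.5 229.2  40.3] rot [178.7   2.1 134.1] w 58.0 F [-0.8 -0.2 -0.9]
turn -0.9 shift now axes [ 3.  -0.4  8.2] after turn [ 3.  -0.3  8.2]
```

```bash
python3 -m jog '[1,4,0,6,0.5,1,1,0,3,0.5,1,0,0,0,0]'
python3 - <<'E'
from w import *
go(503.5,231,31,135)
E
```

```text
time: 6.6
tool_pos: [505.0, 232.5, 33.9]
tcp_rot: [3.113, 0.038, 2.32]
contact_force: [-0.1, 0.9, -0.5]
grip_width: 57.7
t 6.6 pos [505.  232.5  33.9] rot [178.3   2.2 132.9] w 57.7 F [-0.1  0.9 -0.5]
turn -2.1 shift now axes [-0.  -2.2  2.8] after turn [ 0.1 -2.2  2.8]
```

```bash
python3 -m jog '[1,0,-2,3,-1,1,0,0,0,0]'
python3 - <<'E'
from w import *
go(503.5,231,31,135)
E
```

```text
time: 6.8
tool_pos: [504.5, 231.4, 31.9]
tcp_rot: [3.111, 0.04, 2.339]
contact_force: [0.0, -0.3, -0.5]
grip_width: 57.9
t 6.8 pos [504.5 231.4  31.9] rot [178.3   2.3 134. ] w 57.9 F [ 0.  -0.3 -0.5]
turn -1.0 shift now axes [ 0.4 -1.   0.8] after turn [ 0.5 -1.   0.8]
```

```bash
python3 -m jog '[1,0,-1,1.5,0,0.15,0,0,0,0,0.15,0,0,0,0,0.15,0,0,0,0]'
python3 -m jog '[0.15,0,0,-30,0,0.15,0,0,-40,0,0,0,0,-40,0,0,-30,0,-30,0,0,-40,0,0,0]'
python3 - <<'E'
from w import *
wl('w4',rng(20,34,150,90),13); go(427,356,180,135)
from tea import *
tray('w4')
E
```

```text
time: 7.2
tool_pos: [504.7, 231.2, 31.7]
tcp_rot: [3.108, 0.041, 2.339]
contact_force: [0.1, -0.4, -0.1]
grip_width: 75.8
time: 7.7
tool_pos: [542.8, 183.1, 177.0]
tcp_rot: [3.116, 0.037, 2.345]
contact_force: [1.1, 0.3, 0.2]
grip_width: 91.5
A 2735.5 px [230  88] [288 148] enc [504.2 232.1] 29.5 ell [504.2 232.1] [57.8 57.9] rect [504.3 232.4] [58.  57.8] 44.2 z [12.1 13.4 14.6]
A 507.0 px [442 304] [511 313] enc [866.2 259.8] 45.0 ell [867.1 261.5] [ 14.1 113.4] rect [866. 260.] [90.  13.8] 43.2 z [242.6 244.5 246.5]
A 336.0 px [ 85 244] [102 293] enc [487.  -20.4] 34.1 ell [488.6 -22.4] [21.4 60.8] rect [485.1 -21.7] [19.5 67.3] 35.2 z [228.6 234.1 237.1]
t 7.8 pos [546.8 178.2 175.6] rot [178.5   2.3 134.2] w 91.5 F [ 3.1 -3.9  0.6]
turn -0.8 shift now axes [210.6  38.3 -11.9] after turn [210.   41.3 -11.9]
cream [221  79] [293 154] [502.6 231.5] 37.3 ell [502.6 231.5] [73.6 73.7] rect [502.6 231.5] [74.2 74. ] 37.0
or [145 167] [227 229] [503.6 118.7] 45.2 ell [507.3 116.2] [61.5 81. ] rect [503.8 120.3] [69.6 67.4] 1.7
```

View pics/w4.png

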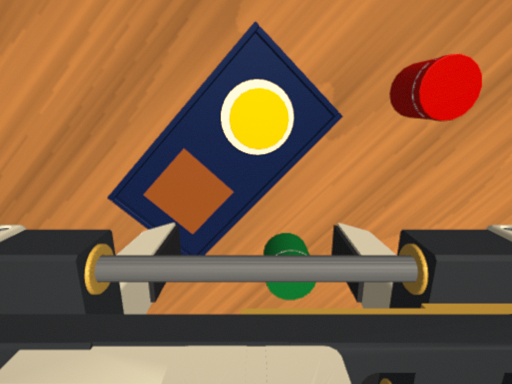

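The wrist view shows the coaster (258,118) flat inside the cream pad, about 1.7 mm off centre. Next is the cup.

```bash
python3 -m jog '[0,45,10,-5,0,0,45,10,-5,0,0,45,10,-5,0,0,15,10,0,0,0,0,0,0,0]'
python3 - <<'E'
from w import *
wl('w5',rng(95,118,80,40),58,minz=50); go(427,356,180,135)
E
```

```text
time: 8.25
tool_pos: [470.4, 314.1, 184.1]
tcp_rot: [3.118, 0.041, 2.332]
contact_force: [-0.1, 0.3, -0.0]
grip_width: 91.5
A 3643.0 px [215  75] [282 144] enc [419.  362.7] 29.2 ell [419.1 362.8] [57.2 57.3] rect [419.  362.7] [57.6 56.9] 43.8 z [ 5.5 11.1 58.8]
t 8.3 pos [470.5 313.2 184. ] rot [178.7   2.3 133.6] w 92.0 F [0.7 0.9 0.5]
turn -1.4 shift now axes [61.1 -2.   1.5] after turn [61.1 -0.5  1.5]
```

View pics/w5.png

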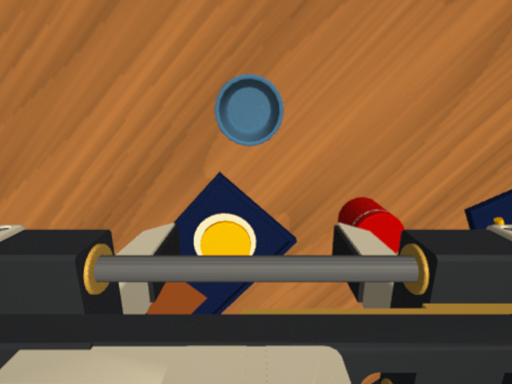

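```bash
python3 -m jog '[0,20,-3,30,0,0,14,0,30,0,0,0,0,0,0]'
python3 - <<'E'
from w import *
wl('w6',rng(95,118,80,40),58,minz=-5); go(419,362.8,44,135)
im,d,c=load('side0'); m=comp(im,(239,117),lambda im:rng(95,118,80,40)(im)&(np.mgrid[:384,:512][0]>105)); v,u=np.nonzero(m); print(u.min(),u.max(),v.min(),v.max(),m.sum()); 
for p in ((u.min()+u.max())/2,v.min()+5),((u.min()+u.max())/2,v.max()-1): print(ray(c,*p,58),ray(c,*p,0))
E
```

```text
time: 8.6
tool_pos: [448.8, 332.6, 121.1]
tcp_rot: [3.118, 0.042, 2.329]
contact_force: [-0.1, -0.4, 0.5]
grip_width: 91.8
A 5649.0 px [211 111] [295 197] enc [418.6 363.2] 29.6 ell [418.7 363.1] [57.4 58.3] rect [418.9 362.8] [58.  57.7] 86.0 z [ 5.7 14.1 58.7]
A 1386.5 px [186 219] [259 254] enc [452.3 293.8] 27.7 ell [445.  299.3] [28.5 54.8] rect [443.5 303.3] [55.3 28.8] 42.7 z [ 3.6  5.5 13.1]
A 996.5 px [147 282] [192 314] enc [448.7 232.4] 22.9 ell [451.4 233.4] [31.1 39.4] rect [447.8 233.5] [36.5 30.5] 42.3 z [3.6 4.5 5.6]
t 8.7 pos [450.2 332.7 123.1] rot [178.5   2.5 133.4] w 91.8 F [ 0.5 -0.   0.8]
turn -1.6 shift now axes [46.7 -4.1 77.1] after turn [46.8 -2.8 77.1]
69 75 106 107 11
[-247.93630503  455.82128099   58.        ] [-296.5868741   565.12997321    0.        ]
[-259.72589353  498.73844223   58.        ] [-309.28401717  611.35086856    0.        ]
```

```bash
python3 -m jog '[0,24,-2,8,0,0,23,-2,8,-1,0,0,0,0,0]'
python3 - <<'E'
from w import *
go(418.8,363,44,135)
E
```

```text
time: 8.95
tool_pos: [420.3, 362.3, 108.7]
tcp_rot: [3.11, 0.046, 2.341]
contact_force: [0.1, -0.3, 0.5]
grip_width: 91.7
t 8.9 pos [420.3 362.3 108.7] rot [178.2   2.7 134.1] w 91.7 F [ 0.1 -0.3  0.5]
turn -0.9 shift now axes [ 4.6 -2.6 64.5] after turn [ 4.6 -2.5 64.5]
```

```bash
cat >> h.py <<'E'
def tilt():
    from scipy.spatial.transform import Rotation as Ro
    o=get_obs(); R=Ro.from_euler('xyz',o['tcp_rot']).as_matrix(); z=R[:,2]
    q=o['tool_pos']; a=np.arctan2(q[1],q[0]); r=np.array([np.cos(a),np.sin(a)]); t=np.array([-r[1],r[0]])
    print('tilt deg: radial %.2f tang %.2f'%(np.degrees(z[:2]@r),np.degrees(z[:2]@t)),'tool x %.2f y %.2f'%(np.degrees(z@np.array([np.cos(o['tcp_rot'][2]),np.sin(o['tcp_rot'][2]),0])),np.degrees(z@np.array([np.sin(o['tcp_rot'][2]),-np.cos(o['tcp_rot'][2]),0]))))
E
python3 -c "
from h import *
tilt()"
```

```text
tilt deg: radial 1.95 tang -2.55 tool x -2.66 y 1.80
```

```bash
T='python3 -c "from h import *; tilt()"'
python3 -m jog '[0,0,0,-40,0,0,0,0,0,0,0,0,0,0,0]' >/dev/null; eval $T
python3 -m jog '[0,0,0,20,0,0,0,0,20,0,0,0,0,0,0,0,0,0,0,0]'|head -2; eval $T
python3 -m jog '[0,40,0,0,0,0,0,0,0,0,0,0,0,0,0]' >/dev/null; eval $T
python3 -m jog '[0,-40,0,0,0,0,0,0,0,0,0,0,0,0,0]' >/dev/null; eval $T
```

```text
tilt deg: radial 2.22 tang -2.66 tool x -2.79 y 2.06
time: 9.65
tool_pos: [430.0, 358.2, 117.0]
tilt deg: radial 2.68 tang -2.76 tool x -2.94 y 2.49
tilt deg: radial 2.69 tang -3.00 tool x -2.99 y 2.70
tilt deg: radial 3.10 tang -2.82 tool x -3.04 y 2.89
```

```bash
cat > tl.py <<'E'
from h import *
tilt(); o=get_obs(); print(o['tool_pos'].round(1),o['joint_positions'].round(4))
E
python3 -m jog '[0,0,0,-45,0,0,0,0,-45,0]' >/dev/null;  python3 tl.py
python3 -m jog '[0,0,0,0,0]' >/dev/null;  python3 tl.py
python3 -m jog '[0,0,0,0,0]' >/dev/null;  python3 tl.py
python3 -m jog '[0,0,0,0,0,0,0,0,0,0,0,0,0,0,0]' >/dev/null;  python3 tl.py
python3 -m jog '[0,0,0,0,8,0,0,0,0,8,0,0,0,0,8,0,0,0,0,8]' >/dev/null;  python3 tl.py
python3 -m jog '[0,0,0,0,-8,0,0,0,0,-8,0,0,0,0,-8,0,0,0,0,-8]' >/dev/null;  python3 tl.py
```

```text
tilt deg: radial 2.31 tang -2.76 tool x -2.90 y 2.13
[425.4 355.7 208.2] [ 0.5811  0.4131  1.5432 -0.0476  1.14   -0.1604]
tilt deg: radial 2.91 tang -2.82 tool x -3.00 y 2.73
[427.3 357.3 214.2] [ 0.5816  0.4065  1.5363 -0.0474  1.143  -0.1603]
tilt deg: radial 2.98 tang -2.83 tool x -3.01 y 2.79
[427.2 357.3 214.9] [ 0.5818  0.4053  1.5364 -0.0474  1.143  -0.1601]
tilt deg: radial 2.80 tang -2.81 tool x -2.98 y 2.61
[426.3 357.  212.9] [ 0.5822  0.4071  1.5392 -0.0475  1.1416 -0.1599]
tilt deg: radial 2.36 tang -2.76 tool x -1.24 y 3.41
[425.1 356.2 208.8] [ 0.5822  0.4122  1.5428 -0.0475  1.1405  0.4178]
tilt deg: radial 1.93 tang -2.71 tool x -2.80 y 1.78
[423.9 355.4 204.8] [ 0.5822  0.4174  1.5463 -0.0474  1.1395 -0.1493]
```

```bash

python3 -m jog '[0,0,0,0,8,0,0,0,0,-8,0,0,0,0,8,0,0,0,0,-8]' >/dev/null;  python3 tl.py
python3 -m jog '[0,0,0,0,8,0,0,0,0,8,0,0,0,0,-8,0,0,0,0,-8]' >/dev/null;  python3 tl.py
python3 -m jog '[0,0,0,0,8,0,0,0,0,8,0,0,0,0,-8,0,0,0,0,-8]' >/dev/null;  python3 tl.py
python3 -m jog '[0,0,0,0,8,0,0,0,0,8,0,0,0,0,-8,0,0,0,0,-8]' >/dev/null;  python3 tl.py
python3 -c "
from h import *
go(418.8,363,120,134)"
```

```text
tilt deg: radial 1.49 tang -2.66 tool x -2.73 y 1.35
[422.7 354.5 200.7] [ 0.5821  0.4227  1.5497 -0.0475  1.1384 -0.1483]
tilt deg: radial 1.04 tang -2.61 tool x -2.66 y 0.90
[421.4 353.7 196.6] [ 0.5821  0.428   1.5532 -0.0475  1.1374 -0.1529]
tilt deg: radial 0.61 tang -2.56 tool x -2.59 y 0.46
[420.2 352.8 192.6] [ 0.582   0.4333  1.5566 -0.0475  1.1363 -0.1529]
tilt deg: radial 0.18 tang -2.51 tool x -2.51 y 0.04
[419.  352.  188.6] [ 0.5819  0.4386  1.56   -0.0476  1.1352 -0.1527]
t 13.3 pos [419.  352.  188.6] rot [180.    2.5 133.2] w 92.0 F [-1.3 -0.2  0.2]
turn -0.8 shift now axes [11.2  7.4 68.2] after turn [11.1  7.5 68.2]
```

```bash

python3 -m jog '[0,0,0,0,8,0,0,0,0,8,0,0,0,0,-8,0,0,0,0,-8]' >/dev/null;  python3 tl.py
python3 -m jog '[0,6,4,35,0,0,5,4,33,-1,0,0,0,30,0,0,0,0,0,0]' >/dev/null;  python3 tl.py
python3 -c "
from h import *
go(418.8,363,44,134)"
```

```text
tilt deg: radial -0.26 tang -2.46 tool x -2.44 y -0.40
[417.7 351.1 184.6] [ 0.5818  0.4439  1.5634 -0.0476  1.1342 -0.1527]
tilt deg: radial -0.39 tang -2.44 tool x -2.41 y -0.55
[418.1 361.1  81.4] [ 0.5968  0.5845  1.6514 -0.0547  0.9083 -0.1464]
t 14.2 pos [418.1 361.1  81.4] rot [-179.5    2.4  134.5] w 92.0 F [-1.  -1.1  0.1]
turn 0.5 shift now axes [ 2.4  2.2 37.3] after turn [ 2.4  2.2 37.3]
```

```bash

python3 -m jog '[0,2,2,20,0,0,1,0,18,0,0,0,0,3,0,0,0,0,0,0]' >/dev/null;  python3 tl.py
python3 -c "
from h import *
go(418.8,363,44,134)"
```

```text
tilt deg: radial -0.36 tang -2.45 tool x -2.43 y -0.51
[419.4 363.9  41.5] [ 0.5996  0.6476  1.6712 -0.0589  0.825  -0.1369]
t 14.6 pos [419.4 363.9  41.5] rot [-179.5    2.4  134.5] w 91.7 F [ 0.6  0.9 -0.1]
turn 0.5 shift now axes [-0.3 -1.1 -2.5] after turn [-0.3 -1.1 -2.5]
```

```bash

python3 -m jog '[1,0,0,0,0,1,0,0,0,0,1,0,0,0,0,1,0,0,0,0,1,0,0,0,0]' >/dev/null
python3 -m jog '[1,0,0,0,0,1,0,0,0,0,1,0,0,0,0,1,0,0,0,0]';  python3 tl.py
```

```text
time: 15.45
tool_pos: [421.0, 364.9, 45.7]
tcp_rot: [-3.138, 0.043, 2.347]
contact_force: [-1.6, -0.3, -1.0]
grip_width: 58.8
tilt deg: radial -0.04 tang -2.49 tool x -2.48 y -0.20
[421.  364.9  45.7] [ 0.5995  0.6414  1.6681 -0.0588  0.8287 -0.1371]
```

```bash

python3 -m jog '[1,0,0,-25,0,1,0,0,-40,0,1,0,0,-40,0,1,-30,0,-20,0]';  python3 tl.py
python3 - <<'E'
from w import *
for n in('side','scene'): snap(n,n+'1')
im,_,_=load('side1'); im2,_,_=load('scene1')
cv2.imwrite('pics/c1.png',np.hstack([cv2.resize(im[60:220,150:350],None,fx=2,fy=2),cv2.resize(im2[60:220,290:490],None,fx=2,fy=2)])[:,:,::-1])
go(504,232,140,134)
E
```

```text
time: 15.85
tool_pos: [434.5, 347.6, 170.6]
tcp_rot: [-3.126, 0.04, 2.351]
contact_force: [0.3, 0.3, -2.6]
grip_width: 58.7
tilt deg: radial -0.67 tang -2.36 tool x -2.28 y -0.91
[434.5 347.6 170.6] [ 0.5595  0.4806  1.5443 -0.047   1.124  -0.1996]
t 15.9 pos [438.6 344.9 171.3] rot [-179.3    2.5  134.4] w 58.8 F [ 0.4  0.6 -2.3]
turn 0.4 shift now axes [-125.   -31.9   37.1] after turn [-125.2  -31.    37.1]
```

View pics/c1.png

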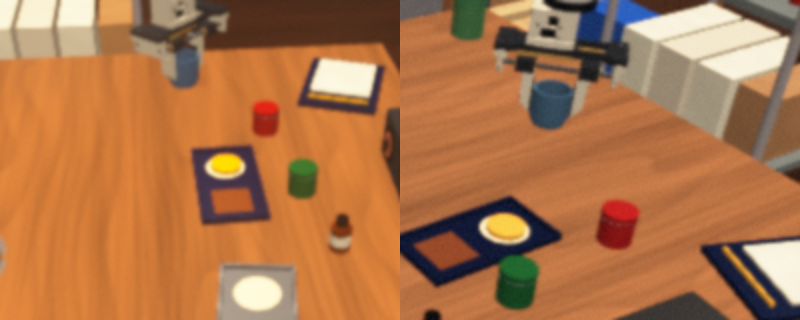

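```bash

python3 -m jog '[1,-42,-11,10,0,1,-42,-11,20,0,1,-38,-10,20,0,1,0,0,20,0,1,0,0,0,0]';  python3 tl.py
python3 -c "
from h import *
go(503.8,232,75,134)"
```

```text
time: 16.45
tool_pos: [502.9, 229.9, 102.6]
tcp_rot: [-3.129, 0.041, 2.346]
contact_force: [-0.5, -1.1, -2.1]
grip_width: 59.0
tilt deg: radial 0.11 tang -2.43 tool x -2.32 y -0.72
[502.9 229.9 102.6] [ 0.3126  0.5518  1.6394 -0.0518  0.9442 -0.4323]
t 16.4 pos [502.9 229.9 102.6] rot [-179.3    2.3  134.4] w 59.0 F [-0.5 -1.1 -2.1]
turn 0.4 shift now axes [ 2.   2.5 27.5] after turn [ 2.   2.5 27.5]
```

```bash

python3 -m jog '[1,2,2,15,0,1,0,1,10,0,1,0,0,8,0,1,0,0,0,0]'
python3 - <<'E'
from w import *
go(503.8,232,60,134); snap('wrist','w7')
E
```

```text
time: 16.85
tool_pos: [503.3, 233.7, 68.4]
tcp_rot: [-3.128, 0.04, 2.347]
contact_force: [-0.5, -0.2, -2.0]
grip_width: 59.1
t 16.9 pos [503.3 233.7  68.4] rot [-179.2    2.3  134.5] w 59.1 F [-0.5 -0.2 -2. ]
turn 0.5 shift now axes [-1.2 -0.8  8.5] after turn [-1.2 -0.7  8.5]
```

View pics/w7.png

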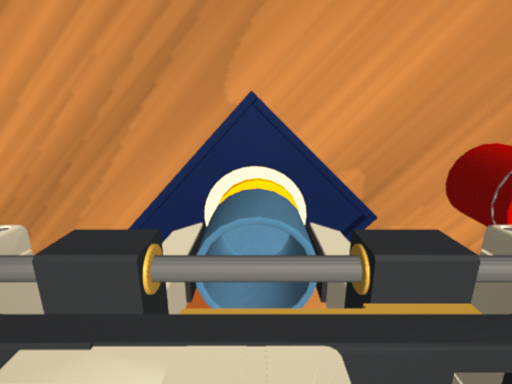

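The wrist view shows the cup (256,245) centred over the coaster. I lower it in small steps while watching the force.

```bash

python3 -m jog '[1,-1,-1,5,0,1,0,0,3,0,1,0,0,0,0]'; python3 tl.py
python3 -m jog '[1,0,0,2,0,1,0,0,0,0]'; python3 tl.py
```

```text
time: 17.2
tool_pos: [504.6, 232.9, 62.1]
tcp_rot: [-3.132, 0.041, 2.348]
contact_force: [-0.5, -0.5, -2.1]
grip_width: 59.1
tilt deg: radial 0.27 tang -2.43 tool x -2.38 y -0.57
[504.6 232.9  62.1] [ 0.3167  0.6125  1.6661 -0.0551  0.8543 -0.4247]
time: 17.4
tool_pos: [504.8, 232.9, 60.4]
tcp_rot: [-3.132, 0.042, 2.348]
contact_force: [-0.2, -0.7, -2.0]
grip_width: 59.0
tilt deg: radial 0.31 tang -2.43 tool x -2.39 y -0.53
[504.8 232.9  60.4] [ 0.3164  0.6151  1.6673 -0.0554  0.8497 -0.4245]
```

```bash

python3 -m jog '[1,0,0,2,0,1,0,0,0,0]'
```

```text
time: 17.6
tool_pos: [505.3, 232.9, 59.0]
tcp_rot: [-3.134, 0.042, 2.348]
contact_force: [-0.6, 0.2, -2.6]
grip_width: 58.7
```

```bash

python3 -m jog '[1,1,-1,2,0,1,0,0,0,0]'
python3 -m jog '[1,0,0,1.5,0,1,0,0,0,0]'
```

```text
time: 17.8
tool_pos: [505.6, 232.9, 59.3]
tcp_rot: [-3.137, 0.045, 2.348]
contact_force: [-0.9, -0.2, -2.2]
grip_width: 58.7
time: 18.0
tool_pos: [506.0, 233.0, 58.8]
tcp_rot: [-3.139, 0.046, 2.348]
contact_force: [0.1, 0.6, -2.3]
grip_width: 58.4
```

```bash

python3 -m jog '[1,1,-2.5,4,0,1,0,0,0,0]'
python3 tl.py
```

```text
time: 18.2
tool_pos: [506.6, 232.9, 59.1]
tcp_rot: [3.136, 0.05, 2.347]
contact_force: [-0.4, 0.4, -3.2]
grip_width: 58.7
tilt deg: radial 1.27 tang -2.58 tool x -2.86 y 0.32
[506.6 232.9  59.1] [ 0.3159  0.6128  1.6776 -0.0575  0.8247 -0.4222]
```

```bash

python3 - <<'E'
from w import *
for n in('side','scene','wrist'): snap(n,n+'2')
im,d,c=load('side2'); im2,d2,c2=load('scene2')
cv2.imwrite('pics/c2.png',np.hstack([cv2.resize(im[100:180,220:320],None,fx=4,fy=4),cv2.resize(im2[110:190,290:390],None,fx=4,fy=4)])[:,:,::-1])
go(503.8,232,59,134)
P=cloud(d2,c2); m=rng(95,118,80,60)(im2)&(np.hypot(P[...,0]-504,P[...,1]-232)<45)&(P[...,2]>15); print(m.sum(),np.percentile(P[m][:,2],[1,5,50,95,99]))
v,u=np.nonzero(m); k=v.argmax(); print(u.min(),u.max(),v.min(),v.max())
print(proj(c2,(504,232,13)),proj(c2,(504,232,71)))
E
```

```text
t 18.4 pos [506.3 232.7  58.2] rot [179.8   2.8 134.5] w 58.4 F [-0.5  0.1  4.8]
turn 0.5 shift now axes [ 1.2 -2.3 -0.9] after turn [ 1.2 -2.3 -0.9]
371 [25.5830618  31.57537775 54.48872    71.41344967 73.63326688]
335 355 152 174
(np.float64(342.2485764365756), np.float64(172.15451022111725)) (np.float64(344.8160755852981), np.float64(156.1172211565015))
```

View pics/c2.png

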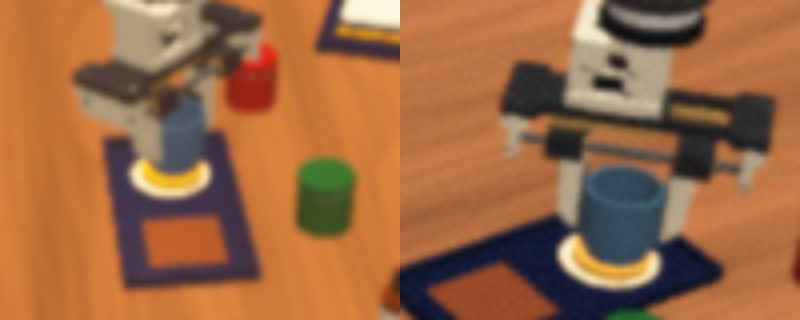

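Contact is confirmed: +4.8 N, with the cup's top at about 71 mm. Both views show the cup on the coaster, so I release it.

```bash

python3 -m jog '[0,0,0,0,0,0,0,0,0,0,0,0,0,0,0,0,0,0,0,0,0,0,0,0,0]'
python3 -m jog '[0,0,0,-40,0,0,0,0,-40,0,0,-35,0,-20,0,0,-30,0,-10,0,0,0,0,0,0]'
python3 - <<'E'
from w import *
wl('w8',rng(95,118,80,60),71,minz=9); wl('w8b',rng(20,34,150,90),13); tilt(); go(637,139,180,134)
E
```

```text
time: 18.85
tool_pos: [505.3, 232.4, 56.3]
tcp_rot: [3.141, 0.048, 2.347]
contact_force: [-0.3, -0.8, 0.6]
grip_width: 90.9
time: 19.35
tool_pos: [547.2, 189.0, 171.9]
tcp_rot: [-3.138, 0.047, 2.35]
contact_force: [0.2, 0.8, -0.0]
grip_width: 92.0
A 4398.0 px [222  86] [295 162] enc [506.1 232.1] 29.7 ell [506.3 232.2] [57.6 58.5] rect [506.2 232.3] [57.8 58.2] 44.6 z [18.6 25.3 71.8]
A 2367.0 px [107  21] [340 254] enc [500.6 191.1] 101.8 ell [500.3 192.7] [103.9 222.8] rect [500.9 190.8] [ 95.2 182.5] 0.9 z [11.  12.4 13.6]
A 1531.0 px [243 304] [511 313] enc [767.5 173.4] 163.1 ell [852.3 266.3] [ 13.2 515.5] rect [763.3 177.6] [326.2  13.2] 44.9 z [234.6 237.3 238.8]
A 306.0 px [ 84 245] [105 293] enc [488.8 -18.6] 33.7 ell [490.2 -17.7] [26.9 60.7] rect [486.2 -20.9] [23.8 65.4] 41.3 z [224.1 229.7 232.4]
tilt deg: radial 0.71 tang -2.39 tool x -2.46 y -0.38
t 19.4 pos [544.4 190.5 169.8] rot [-179.6    2.5  134.7] w 91.7 F [-0.5  0.1  0.3]
turn 0.7 shift now axes [-102.2   29.5   -6. ] after turn [-101.8   30.8   -6. ]
```

View pics/w8.png

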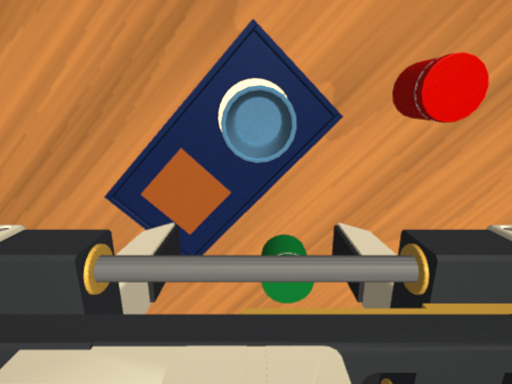

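The wrist view shows the cup (258,123) upright on the coaster, within about 4 mm of the pad centre. Next is the green tin.

```bash

python3 -m jog '[0,-41,8,-2,0,0,-41,8,-2,0,0,-41,8,-2,0,0,-38,6,0,0,0,0,0,0,0]'
python3 - <<'E'
from w import *
wl('w9',rng(50,80,90,20),55,minz=49); tilt(); go(637,139,180,134)
E
```

```text
time: 19.95
tool_pos: [676.2, 100.4, 175.5]
tcp_rot: [-3.125, 0.033, 2.359]
contact_force: [-0.6, -0.3, -0.0]
grip_width: 91.8
A 2903.5 px [231  95] [292 156] enc [636.1 143.5] 26.2 ell [636.1 143.5] [51.3 51.4] rect [636.2 143.5] [52.2 50.9] 45.3 z [54.2 55.3 56.5]
tilt deg: radial 0.23 tang -2.01 tool x -1.75 y -1.01
t 20.0 pos [674.4 102.1 175.1] rot [-179.     1.7  135.2] w 91.6 F [-0.8  0.1 -0. ]
turn 1.2 shift now axes [52.4 -0.3 -6.5] after turn [52.4 -1.4 -6.5]
```

View pics/w9.png

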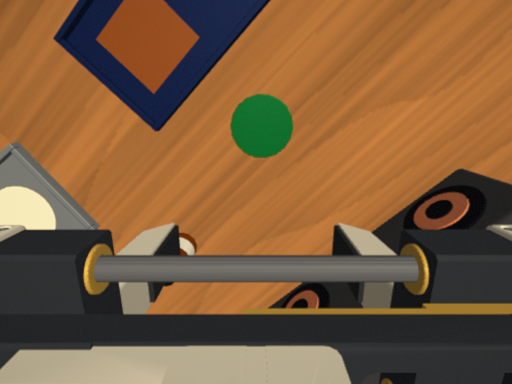

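```bash

python3 -m jog '[0,0,0,0,8,0,0,0,0,8,0,0,0,0,8,0,0,0,0,8,0,0,0,0,0]'
python3 - <<'E'
from w import *
tilt(); go(636.1,143.5,90,103)
E
```

```text
time: 20.5
tool_pos: [666.1, 110.0, 169.3]
tcp_rot: [-3.129, 0.03, 1.788]
contact_force: [-0.5, -0.2, -0.0]
grip_width: 92.0
tilt deg: radial -0.60 tang -1.78 tool x -1.74 y -0.70
t 20.5 pos [666.1 110.  169.3] rot [-179.3    1.7  102.4] w 92.0 F [-0.5 -0.2 -0. ]
turn -0.6 shift now axes [ 41.5 -21.2  78.3] after turn [ 41.7 -20.7  78.3]
```

```bash

python3 -m jog '[0,21,-10,20,0,0,21,-10,25,0,0,0,0,30,0,0,0,0,0,0]'
python3 - <<'E'
from w import *
tilt(); go(636.1,143.5,54,103)
E
```

```text
time: 20.9
tool_pos: [631.5, 149.8, 90.6]
tcp_rot: [-3.126, 0.029, 1.808]
contact_force: [0.1, -1.0, 0.6]
grip_width: 91.8
tilt deg: radial -0.89 tang -1.67 tool x -1.66 y -0.89
t 20.9 pos [631.5 149.8  90.6] rot [-179.1    1.7  103.6] w 91.8 F [ 0.1 -1.   0.6]
turn 0.6 shift now axes [-6.2  3.6 36.8] after turn [-6.1  3.7 36.8]
```

```bash

python3 -m jog '[0,-5,3,20,0,0,-2,0,14,0,0,0,0,3,0,0,0,0,0,0]'
python3 - <<'E'
from w import *
tilt(); go(636.1,143.5,54,103)
E
```

```text
time: 21.3
tool_pos: [635.6, 144.8, 56.0]
tcp_rot: [-3.128, 0.029, 1.817]
contact_force: [0.0, -0.1, -0.0]
grip_width: 91.9
tilt deg: radial -0.75 tang -1.65 tool x -1.64 y -0.78
t 21.3 pos [635.6 144.8  56. ] rot [-179.2    1.6  104.1] w 91.9 F [ 0.  -0.1 -0. ]
turn 1.1 shift now axes [-1.3  0.2  2.1] after turn [-1.3  0.2  2.1]
```

```bash

python3 -m jog '[1,-1,0,2,0,1,0,0,0,0,1,0,0,0,0,1,0,0,0,0,1,0,0,0,0]' >/dev/null
python3 -m jog '[1,0,0,0,0,1,0,0,0,0,1,0,0,0,0,1,0,0,0,0,1,0,0,0,0]'; python3 tl.py
python3 -m jog '[1,0,0,-25,0,1,0,0,-40,0,1,0,0,-35,0,1,0,0,0,0]';
python3 - <<'E'
from w import *
tilt(); go(503.9,121,120,104); snap('scene','scene3'); im=load('scene3')[0]; cv2.imwrite('pics/c3.png',cv2.resize(im[110:230,270:430],None,fx=4,fy=4)[:,:,::-1])
E
```

```text
time: 22.3
tool_pos: [637.6, 144.0, 57.8]
tcp_rot: [-3.133, 0.029, 1.818]
contact_force: [-0.1, 0.2, 0.9]
grip_width: 52.6
tilt deg: radial -0.43 tang -1.68 tool x -1.67 y -0.47
[637.6 144.   57.8] [ 0.1184  0.7665  1.3501 -0.0349  1.0297 -0.1106]
time: 22.7
tool_pos: [636.5, 146.9, 158.5]
tcp_rot: [-3.128, 0.028, 1.818]
contact_force: [0.6, -0.1, -0.5]
grip_width: 52.6
tilt deg: radial -0.76 tang -1.64 tool x -1.62 y -0.79
t 22.7 pos [636.5 146.9 158.5] rot [-179.2    1.6  104.2] w 52.6 F [ 0.6 -0.1 -0.5]
turn 0.2 shift now axes [   8.4 -134.4   40.2] after turn [   8.  -134.4   40.2]
```

View pics/c3.png

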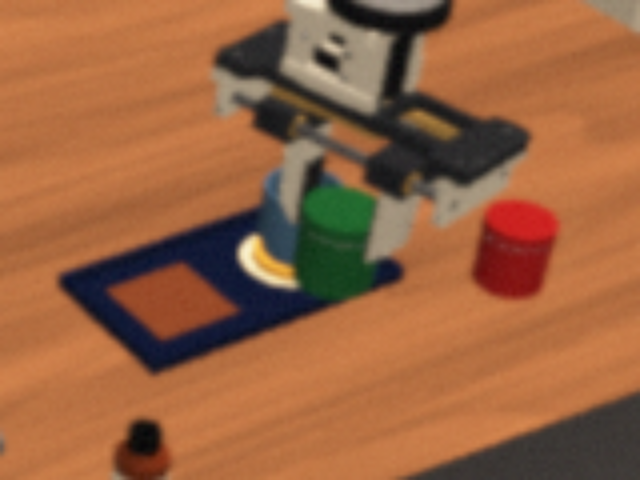

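```bash

python3 -m jog '[1,2,-45,0,0,1,2,-45,0,0,1,4,-44,10,0,1,0,0,20,0,1,0,0,0,0]';
python3 - <<'E'
from w import *
tilt(); go(503.9,121,70,104); snap('wrist','w10'); from tea import *
tray('w10')
E
```

```text
time: 23.25
tool_pos: [492.6, 119.1, 118.4]
tcp_rot: [-3.109, 0.026, 1.818]
contact_force: [0.8, 0.2, -0.4]
grip_width: 52.6
tilt deg: radial -1.87 tang -1.49 tool x -1.47 y -1.89
t 23.2 pos [492.6 119.1 118.4] rot [-178.1    1.5  104.2] w 52.6 F [ 0.8  0.2 -0.4]
turn 0.2 shift now axes [ 0.4 13.  48. ] after turn [ 0.4 13.  48. ]
cream [262  22] [333 114] [502.  230.8] 37.2 ell [505.2 233.9] [71.3 75.9] rect [490.6 217.7] [38.  74.4] 49.1
```

View pics/w10.png

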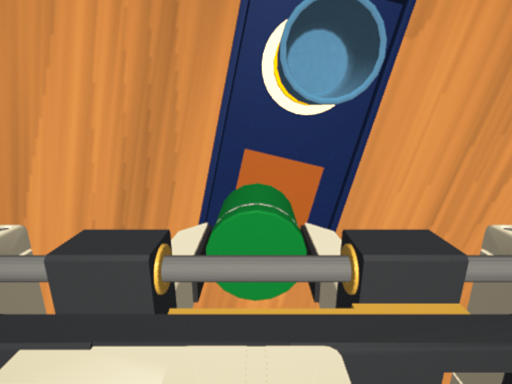

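```bash

python3 -m jog '[1,0,7,16,0,1,0,6,16,0,1,0,0,10,0,1,0,0,0,0]';
python3 - <<'E'
from w import *
tilt(); go(503.9,121,62,104)
E
```

```text
time: 23.7
tool_pos: [508.7, 121.5, 76.7]
tcp_rot: [-3.112, 0.026, 1.818]
contact_force: [0.1, -0.4, -0.6]
grip_width: 52.4
tilt deg: radial -1.65 tang -1.52 tool x -1.50 y -1.67
t 23.7 pos [508.7 121.5  76.7] rot [-178.3    1.5  104.2] w 52.4 F [ 0.1 -0.4 -0.6]
turn 0.2 shift now axes [ 1.  -4.3 14.8] after turn [ 1.  -4.3 14.8]
```

```bash

python3 -m jog '[1,0,-4,8,0,1,0,0,3,0,1,0,0,0,0]'; python3 tl.py
python3 -m jog '[1,0,0,3,0,1,0,0,0,0]'; python3 tl.py
```

```text
time: 24.0
tool_pos: [505.0, 120.2, 65.9]
tcp_rot: [-3.114, 0.026, 1.818]
contact_force: [0.2, -0.3, 0.1]
grip_width: 52.8
tilt deg: radial -1.57 tang -1.53 tool x -1.51 y -1.59
[505.  120.2  65.9] [ 0.103   0.5693  1.742  -0.0399  0.8544 -0.1176]
time: 24.2
tool_pos: [505.2, 120.1, 63.4]
tcp_rot: [-3.115, 0.027, 1.818]
contact_force: [0.5, 0.7, -0.5]
grip_width: 52.7
tilt deg: radial -1.51 tang -1.54 tool x -1.52 y -1.53
[505.2 120.1  63.4] [ 0.1028  0.5731  1.7444 -0.0401  0.8471 -0.1174]
```

```bash

python3 -m jog '[1,0,0,2,0,1,0,0,0,0,1,0,0,0,0]'; python3 tl.py
python3 -m jog '[1,0,0,2,0,1,0,0,0,0,1,0,0,0,0]'; python3 tl.py
```

```text
time: 24.5
tool_pos: [505.8, 120.1, 62.5]
tcp_rot: [-3.117, 0.027, 1.818]
contact_force: [0.7, -0.0, -0.8]
grip_width: 52.4
tilt deg: radial -1.38 tang -1.56 tool x -1.54 y -1.40
[505.8 120.1  62.5] [ 0.1028  0.5745  1.7452 -0.0403  0.8426 -0.1172]
time: 24.8
tool_pos: [506.2, 120.2, 62.5]
tcp_rot: [-3.119, 0.027, 1.818]
contact_force: [-0.3, 0.1, -0.8]
grip_width: 52.7
tilt deg: radial -1.28 tang -1.58 tool x -1.56 y -1.30
[506.2 120.2  62.5] [ 0.1029  0.5742  1.7457 -0.0405  0.8406 -0.1171]
```

```bash

python3 -m jog '[1,0,-1.5,1.5,0,0,0,0,0,0,0,0,0,0,0,0,0,0,0,0,0,0,0,0,0]'
python3 -m jog '[0,0,0,-40,0,0,0,0,-40,0,0,-35,0,-20,0,0,-40,0,-10,0,0,0,0,0,0]'
python3 - <<'E'
from w import *
wl('w11',rng(50,80,90,20),59,minz=52); tilt(); go(675,-28,180,104)
im,d,c=load('w11'); m=rng(20,34,150,90)(im); v,u=np.nonzero(m[:230]); print(len(u)); from tea import tray; tray('w11')
E
```

```text
time: 25.3
tool_pos: [505.7, 119.9, 61.4]
tcp_rot: [-3.122, 0.027, 1.818]
contact_force: [-0.7, -0.5, 0.5]
grip_width: 79.8
time: 25.8
tool_pos: [525.2, 49.3, 175.5]
tcp_rot: [-3.117, 0.028, 1.822]
contact_force: [-0.4, 0.7, -0.2]
grip_width: 92.1
A 3178.0 px [226  76] [288 141] enc [504.5 119.5] 26.5 ell [504.5 119.6] [51.4 51.8] rect [504.4 119.8] [51.6 51.6] 59.5 z [58.2 59.3 60.5]
tilt deg: radial -1.26 tang -1.71 tool x -1.50 y -1.51
t 25.9 pos [524.1  51.1 174.6] rot [-178.5    1.5  104.4] w 91.7 F [-0.5  0.2 -0.1]
turn 0.4 shift now axes [-114.2  126.4   -5.8] after turn [-113.3  127.2   -5.8]
384
cream [250   0] [324  28] [506.5 217.3] 33.7 ell [506.5 219.9] [44.8 61.4] rect [509.1 207. ] [67.4 22.7] 13.9
or [227  63] [300 113] [504.2 139.2] 37.9 ell [505.1 138.7] [38.1 75. ] rect [504.  139.7] [69.6 33.2] 0.6
```

View pics/w11.png

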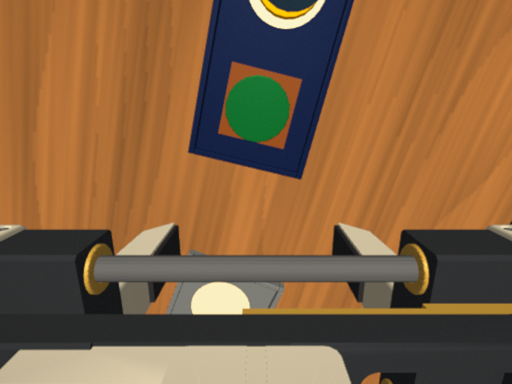

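The wrist view shows the green tin (257,108) centred on the orange-brown pad. Next is the amber bottle.

```bash

python3 -m jog '[0,-42,31,-2,0,0,-42,31,-2,0,0,-42,32,-2,0,0,-42,32,-2,0,0,0,0,0,0]'
python3 - <<'E'
from w import *
wl('w12',lambda im:rng(0,179,0,0,60)(im),65,minz=58); tilt(); go(675,-28,180,104)
im,d,c=load('w12'); P=cloud(d,c); m=(P[...,2]>30)&(np.hypot(P[...,0]-675,P[...,1]+28)<35); m[235:]=0; 
for lo,hi in((60,70),(30,45),(45,55)): q=P[m&(P[...,2]>lo)&(P[...,2]<hi)]; print(lo,len(q),q.mean(0).round(1),q.min(0).round(1),q.max(0).round(1))
E
```

```text
time: 26.35
tool_pos: [681.4, -72.4, 175.8]
tcp_rot: [-3.104, 0.019, 1.826]
contact_force: [0.3, 0.7, 0.6]
grip_width: 91.8
A 30070.0 px [  0 230] [511 383] enc [ 716.9 -264.3] 279.5 ell [ 682.1 -209.1] [176.3 540.4] rect [ 700.3 -194.2] [558.5 171.6] 13.5 z [230.2 252.9 258.9]
A 11111.0 px [415   0] [511 203] enc [847.9  46.4] 80.1 ell [833.8  25.3] [ 74.1 160.2] rect [819.1  30.7] [ 76.3 159.9] 28.6 z [ 64.4  97.4 101.2]
A 7024.0 px [382 230] [511 307] enc [869.2 -97.6] 72.2 ell [870.4 -94.9] [ 86.  130.7] rect [867.8 -93.6] [123.3  83.8] 20.1 z [220.2 236.8 238.6]
tilt deg: radial -1.78 tang -1.70 tool x -0.96 y -2.26
t 26.4 pos [679.3 -70.1 175.6] rot [-177.7    1.   104.7] w 92.0 F [-0.9 -0.5 -0.7]
turn 0.7 shift now axes [41.7  6.4 -5.4] after turn [41.8  5.8 -5.4]
60 528 [670.6 -23.8  65.3] [660.1 -34.6  60.1] [681.1 -13.5  67.4]
30 51 [669.8 -15.   39.6] [653.3 -41.3  30.7] [688.4  -6.1  45. ]
45 663 [670.4 -21.9  48.1] [653.3 -41.4  45. ] [687.9  -6.6  54.9]
```

View pics/w12.png

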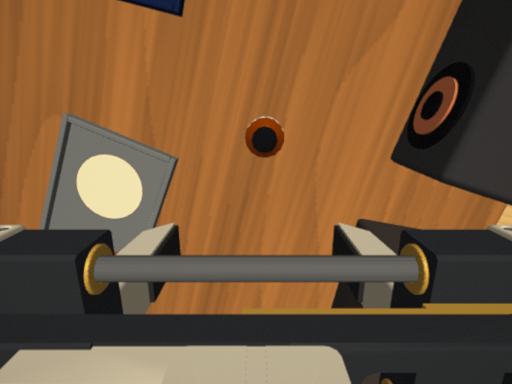

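```bash

python3 -m jog '[0,23,-2,25,0,0,23,0,30,0,0,0,0,30,0,0,0,0,0,0]'
python3 - <<'E'
from w import *
tilt(); go(670.6,-23.9,36,104)
E
```

```text
time: 26.8
tool_pos: [657.6, -20.8, 85.0]
tcp_rot: [-3.096, 0.013, 1.83]
contact_force: [-0.5, -0.2, 0.6]
grip_width: 91.8
tilt deg: radial -2.27 tang -1.43 tool x -0.72 y -2.58
t 26.8 pos [657.6 -20.8  85. ] rot [-177.4    0.7  104.8] w 91.8 F [-0.5 -0.2  0.6]
turn 0.8 shift now axes [-5.7 14.  48.5] after turn [-5.5 14.1 48.5]
```

```bash

python3 -m jog '[0,-6,14,5,0,0,0,0,15,0,0,0,0,15,0,0,0,0,0,0]'
python3 - <<'E'
from w import *
tilt(); go(670.6,-23.9,36,104)
E
```

```text
time: 27.2
tool_pos: [669.2, -19.7, 50.1]
tcp_rot: [-3.096, 0.011, 1.833]
contact_force: [-0.2, -0.3, -0.6]
grip_width: 91.9
tilt deg: radial -2.33 tang -1.38 tool x -0.65 y -2.63
t 27.2 pos [669.2 -19.7  50.1] rot [-177.4    0.7  105. ] w 91.9 F [-0.2 -0.3 -0.6]
turn 1.0 shift now axes [-4.3  0.9 14.1] after turn [-4.3  1.  14.1]
```

```bash

python3 -m jog '[0,-4,1,9,0,0,-1,0,8,0,0,0,0,0,0]'
python3 - <<'E'
from w import *
tilt(); go(670.6,-23.9,36,104)
E
```

```text
time: 27.5
tool_pos: [670.4, -25.1, 32.8]
tcp_rot: [-3.096, 0.012, 1.833]
contact_force: [0.3, -0.4, -0.9]
grip_width: 91.8
tilt deg: radial -2.28 tang -1.40 tool x -0.66 y -2.60
t 27.5 pos [670.4 -25.1  32.8] rot [-177.4    0.7  105. ] w 91.8 F [ 0.3 -0.4 -0.9]
turn 1.0 shift now axes [ 1.1  0.3 -3.3] after turn [ 1.1  0.3 -3.3]
```

```bash

python3 -m jog '[1,1,0,-2,0,1,0,0,0,0,1,0,0,0,0,1,0,0,0,0,1,0,0,0,0]' >/dev/null
python3 -m jog '[1,0,0,0,0,1,0,0,0,0,1,0,0,0,0,1,0,0,0,0,1,0,0,0,0]'; python3 tl.py
python3 -m jog '[1,0,0,0,0,1,0,0,0,0]'; python3 tl.py
```

```text
time: 28.5
tool_pos: [671.2, -24.4, 36.6]
tcp_rot: [-3.099, 0.013, 1.832]
contact_force: [-0.8, 0.8, -0.1]
grip_width: 35.5
tilt deg: radial -2.11 tang -1.41 tool x -0.73 y -2.43
[671.2 -24.4  36.6] [-0.1379  0.8348  1.2701 -0.0321  1.071  -0.3834]
time: 28.7
tool_pos: [671.2, -24.4, 36.6]
tcp_rot: [-3.099, 0.013, 1.832]
contact_force: [-0.3, -0.9, -0.2]
grip_width: 35.9
tilt deg: radial -2.11 tang -1.41 tool x -0.73 y -2.43
[671.2 -24.4  36.6] [-0.1379  0.8348  1.2701 -0.0321  1.0711 -0.3833]
```

```bash

python3 -m jog '[1,0,0,-20,0,1,0,0,-40,0,1,0,0,-40,0,1,0,0,0,0]'
python3 - <<'E'
from w import *
tilt(); go(517.7,-124.7,120,104)
E
```

```text
time: 29.1
tool_pos: [673.8, -21.9, 137.2]
tcp_rot: [-3.094, 0.01, 1.832]
contact_force: [0.2, 0.7, -0.0]
grip_width: 35.8
tilt deg: radial -2.46 tang -1.36 tool x -0.59 y -2.75
t 29.1 pos [673.8 -21.9 137.2] rot [-177.2    0.6  105. ] w 35.8 F [ 0.2  0.7 -0. ]
turn 1.0 shift now axes [ -58.8 -176.3   26.3] after turn [ -61.8 -175.3   26.3]
```

```bash

python3 -m jog '[1,-25,-44,0,0,1,-25,-44,0,0,1,-25,-44,0,0,1,-23,-43,0,0,1,0,0,0,0]'
python3 - <<'E'
from w import *
from tea import *
snap('wrist','w13'); tray('w13')
tilt(); go(517.7,-124.7,70,104)
E
```

```text
time: 29.6
tool_pos: [525.7, -163.0, 143.0]
tcp_rot: [-3.092, 0.009, 1.837]
contact_force: [-0.7, 1.1, -1.4]
grip_width: 35.7
cream [228 109] [306 188] [ 517.9 -124.8] 37.6 ell [ 518.  -124.8] [74.  74.1] rect [ 518.2 -124.9] [73.9 74.2] 15.2
cream [230 212] [283 229] [ 529.6 -204.3] 27.2 ell [ 527.8 -197.4] [19.6 57.2] rect [ 527.3 -196.4] [54.3 18.5] 16.4
or [197 206] [234 228] [ 487.6 -210.3] 20.4 ell [ 483.9 -206.5] [22.7 38.4] rect [ 487.4 -210.2] [26.8 32.8] 82.5
tilt deg: radial -2.05 tang -1.89 tool x -0.50 y -2.75
t 29.6 pos [ 527.5 -161.6  143. ] rot [-177.3    0.5  105.3] w 35.4 F [-0.2  0.4 -1.3]
turn 1.3 shift now axes [38.8  3.7 72.6] after turn [38.9  2.9 72.6]
```

View pics/w13.png

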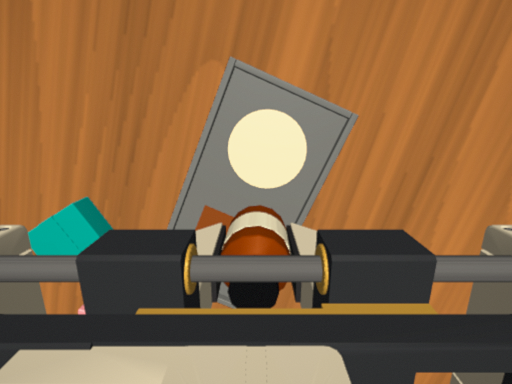

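```bash

python3 -m jog '[1,20,1,25,0,1,19,2,25,0,1,0,0,20,0,1,0,0,0,0]'
python3 - <<'E'
from w import *
tilt(); go(518.2,-125,48,104)
E
```

```text
time: 30.05
tool_pos: [519.5, -122.2, 70.1]
tcp_rot: [-3.097, 0.01, 1.837]
contact_force: [-0.7, -0.8, -0.3]
grip_width: 35.9
tilt deg: radial -1.96 tang -1.70 tool x -0.57 y -2.53
t 30.1 pos [ 519.5 -122.2   70.1] rot [-177.5    0.6  105.2] w 35.9 F [-0.7 -0.8 -0.3]
turn 1.2 shift now axes [-2.1 -1.  22.2] after turn [-2.2 -1.  22.2]
```

```bash

python3 -m jog '[1,-2,-1,12,0,1,0,0,10,0,1,0,0,0,0]';python3 tl.py
python3 -m jog '[1,0,0,3,0,1,0,0,0,0]'; python3 tl.py
```

```text
time: 30.35
tool_pos: [520.2, -124.3, 47.3]
tcp_rot: [-3.099, 0.011, 1.839]
contact_force: [-0.3, 0.0, -0.8]
grip_width: 35.9
tilt deg: radial -1.83 tang -1.71 tool x -0.62 y -2.43
[ 520.2 -124.3   47.3] [-0.3592  0.6215  1.7059 -0.0451  0.8427 -0.5963]
time: 30.55
tool_pos: [520.7, -124.8, 44.6]
tcp_rot: [-3.1, 0.012, 1.838]
contact_force: [-0.4, -0.4, 0.3]
grip_width: 35.9
tilt deg: radial -1.76 tang -1.72 tool x -0.66 y -2.37
[ 520.7 -124.8   44.6] [-0.3599  0.6261  1.7068 -0.0453  0.836  -0.596 ]
```

```bash

python3 -m jog '[1,-0.5,-2.5,3,0,1,0,0,0,0]';python3 tl.py
python3 -m jog '[1,0,-0.5,2.5,0,1,0,0,0,0,1,0,0,0,0]'; python3 tl.py
```

```text
time: 30.75
tool_pos: [518.6, -126.5, 42.2]
tcp_rot: [-3.101, 0.013, 1.838]
contact_force: [-1.5, 0.6, -0.8]
grip_width: 35.7
tilt deg: radial -1.66 tang -1.74 tool x -0.72 y -2.30
[ 518.6 -126.5   42.2] [-0.3641  0.6271  1.7143 -0.046   0.8257 -0.5993]
time: 31.05
tool_pos: [518.9, -127.2, 40.8]
tcp_rot: [-3.104, 0.014, 1.837]
contact_force: [0.6, 0.1, -1.2]
grip_width: 35.3
tilt deg: radial -1.48 tang -1.76 tool x -0.82 y -2.14
[ 518.9 -127.2   40.8] [-0.3652  0.6287  1.7166 -0.0461  0.8187 -0.5996]
```

```bash

python3 -m jog '[1,2.5,0,0.5,0,1,0,0,0,0,0.4,0,0,0,0,0.4,0,0,0,0,0.4,0,0,0,0]'
python3 tl.py
python3 -m jog '[0.4,0,0,-40,0,0.4,0,0,-40,0,0.4,0,0,-40,0,0,-35,0,-20,0,0,0,0,0,0]'
python3 - <<'E'
from w import *
snap('wrist','w14')
im,d,c=load('w14'); P=cloud(d,c); m=(P[...,2]>30)&(np.hypot(P[...,0]-518,P[...,1]+125)<35); m[235:]=0
q=P[m&(P[...,2]>63)&(P[...,2]<73)]; print(len(q),q.mean(0).round(1),q.min(0).round(1),q.max(0).round(1))
from tea import tray; tray('w14'); tilt(); go(404,-360,180,104)
E
```

```text
time: 31.55
tool_pos: [518.2, -124.6, 40.2]
tcp_rot: [-3.104, 0.014, 1.837]
contact_force: [0.0, -0.6, 0.2]
grip_width: 53.0
tilt deg: radial -1.48 tang -1.76 tool x -0.83 y -2.14
[ 518.2 -124.6   40.2] [-0.3612  0.6278  1.7208 -0.0463  0.8153 -0.5954]
time: 32.05
tool_pos: [531.4, -154.9, 184.2]
tcp_rot: [-3.1, 0.012, 1.839]
contact_force: [0.8, -0.4, 0.3]
grip_width: 66.8
487 [ 516.9 -124.5   69.2] [ 506.5 -135.4   63.2] [ 527.5 -114.3   71.6]
cream [225 115] [293 183] [ 517.8 -124.8] 37.5 ell [ 517.9 -124.8] [73.9 74.2] rect [ 518.1 -124.7] [74.3 73.7] 15.4
or [196 200] [258 229] [ 504.5 -216.7] 36.8 ell [ 495.9 -213.1] [33.1 79.4] rect [ 504.6 -218.4] [38.1 68.8] 82.1
or [239 137] [274 171] [ 517.2 -131. ] 20.1 ell [ 517.2 -131.3] [36. 38.] rect [ 517.2 -128.4] [39.5 34.7] 0.3
tilt deg: radial -1.87 tang -1.72 tool x -0.49 y -2.50
t 32.1 pos [ 530.2 -152.8  182.8] rot [-177.5    0.5  105.4] w 70.5 F [ 0.2  1.  -0.4]
turn 1.4 shift now axes [-166.2 -176.3   11.9] after turn [-170.4 -172.2   11.9]
```

View pics/w14.png

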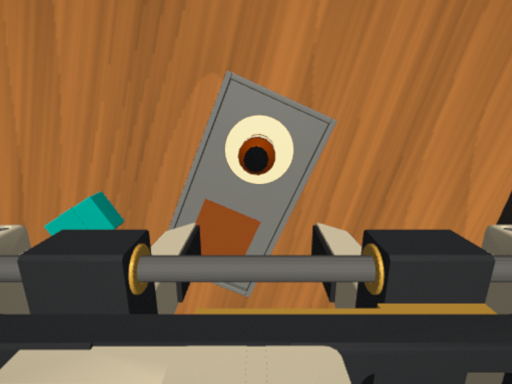

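The wrist view shows the amber bottle (257,155) centred on the cream pad, about 1 mm off. Next is the soap.

```bash

python3 -m jog '[0,0,0,-20,-8,0,0,0,-10,-8,0,0,0,0,-8,0,0,0,0,-8,0,0,0,0,-8]' >/dev/null
python3 -m jog '[0,0,0,0,-8,0,0,0,0,-8,0,0,0,0,-8,0,0,0,0,-5,0,0,0,0,0]'
python3 - <<'E'
from w import *
tilt(); go(464,-360,200,174)
im,d,c=load('side0'); P=cloud(d,c)
m=(P[...,2]>15)&(P[...,2]<40)&(P[...,0]>250)&(P[...,0]<520)&(P[...,1]<-250)&(P[...,1]>-520)
n,l,s,cc=cv2.connectedComponentsWithStats(m.astype(np.uint8))
for i in range(1,n):
    if s[i,4]>30: q=P[l==i]; print(im[l==i].mean(0).round(),q.min(0).round(),q.max(0).round())
E
```

```text
time: 33.1
tool_pos: [524.0, -144.1, 201.5]
tcp_rot: [-3.131, -0.062, 3.094]
contact_force: [0.4, 0.4, 0.1]
grip_width: 91.9
tilt deg: radial -3.36 tang -1.36 tool x 3.58 y -0.59
t 33.1 pos [ 524.  -144.1  201.5] rot [-179.4   -3.6  177.3] w 91.9 F [0.4 0.4 0.1]
turn 3.3 shift now axes [  49.4 -218.4    6.8] after turn [  36.9 -220.9    6.8]
[ 74. 187. 163.] [ 307. -301.   15.] [ 383. -250.   29.]
[247. 202. 187.] [ 370. -387.   15.] [ 440. -338.   30.]
[ 73. 177. 153.] [ 250. -417.   15.] [ 260. -347.   30.]
[164.  72. 165.] [ 306. -497.   15.] [ 362. -421.   29.]
[89. 68. 57.] [ 429. -520.   15.] [ 520. -495.   22.]
```

```bash

python3 -m jog '[0,9,-44,0,3,0,9,-44,0,0,0,9,-44,0,0,0,9,-44,0,0,0,9,-44,0,0]' >/dev/null
python3 -m jog '[0,0,0,0,0,0,0,0,0,0]'
python3 - <<'E'
from w import *
sp=lambda im:(rng(150,179,20,90)(im)|rng(0,12,15,150,255,110)(im)|rng(0,179,0,190,255,60)(im))
wl('w15',sp,26,minz=20); tilt(); go(404,-361,200,174)
E
```

```text
time: 33.8
tool_pos: [454.7, -360.6, 200.2]
tcp_rot: [-3.135, -0.071, 3.026]
contact_force: [0.1, -0.1, 1.0]
grip_width: 91.9
A 2533.0 px [228 114] [276 182] enc [ 404.9 -359.8] 39.7 ell [ 404.6 -359.9] [49.6 81.8] rect [ 404.8 -360.1] [68.6 44.9] 1.6 z [25.1 26.4 27.8]
A 142.5 px [269 299] [290 307] enc [ 593.2 -349.2] 13.1 ell [ 591.8 -349.6] [11.2 28.1] rect [ 591.2 -349. ] [25.4 10.7] 83.7 z [43.3 47.8 50.8]
tilt deg: radial -3.24 tang -2.51 tool x 4.08 y -0.42
t 33.9 pos [ 454.8 -360.5  200.2] rot [-179.6   -4.1  173.4] w 91.9 F [-0.3 -0.3 -0.6]
turn -0.6 shift now axes [50.3 -6.3  3.8] after turn [50.3 -5.8  3.8]
```

View pics/w15.png

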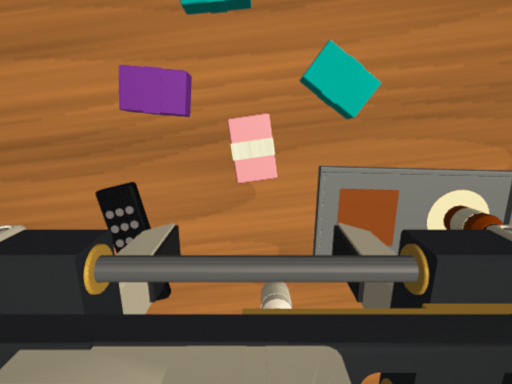

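```bash

python3 -m jog '[0,25,-3,30,-4,0,22,0,40,-4,0,0,0,40,0,0,0,0,0,0,0,0,0,0,0]'
python3 - <<'E'
from w import *
tilt(); go(404.8,-360,34,181.6)
E
```

```text
time: 34.35
tool_pos: [402.4, -353.4, 92.6]
tcp_rot: [3.14, -0.069, -3.107]
contact_force: [0.8, 0.7, 0.4]
grip_width: 92.0
tilt deg: radial -2.95 tang -2.62 tool x 3.95 y 0.12
t 34.4 pos [ 402.4 -353.4   92.6] rot [ 179.9   -3.9 -178. ] w 92.0 F [0.8 0.7 0.4]
turn 0.4 shift now axes [-6.2 -6.8 58.3] after turn [-6.2 -6.8 58.3]
```

```bash

python3 -m jog '[0,-6,-7,25,0,0,0,0,25,0,0,0,0,6,0,0,0,0,0,0,0,0,0,0,0]'
python3 - <<'E'
from w import *
tilt(); go(404.8,-360,33,181.6)
E
```

```text
time: 34.85
tool_pos: [412.7, -362.0, 44.6]
tcp_rot: [-3.132, -0.059, -3.104]
contact_force: [0.0, 0.3, 0.1]
grip_width: 91.9
tilt deg: radial -2.06 tang -2.72 tool x 3.36 y -0.56
t 34.9 pos [ 412.7 -362.    44.6] rot [-179.4   -3.4 -177.8] w 91.9 F [0.  0.3 0.1]
turn 0.6 shift now axes [ 7.1  2.4 12. ] after turn [ 7.1  2.4 12. ]
```

```bash

python3 -m jog '[0,7,2,9,0,0,1,0,5,0,0,0,0,0,0]'
python3 - <<'E'
from w import *
tilt(); go(404.8,-360,33,181.6)
E
```

```text
time: 35.15
tool_pos: [404.5, -361.4, 33.3]
tcp_rot: [-3.128, -0.055, -3.104]
contact_force: [-0.0, -0.1, -0.5]
grip_width: 92.1
tilt deg: radial -1.73 tang -2.77 tool x 3.17 y -0.80
t 35.1 pos [ 404.5 -361.4   33.3] rot [-179.2   -3.2 -177.8] w 92.1 F [-0.  -0.1 -0.5]
turn 0.6 shift now axes [-0.3  1.4  0.2] after turn [-0.3  1.4  0.2]
```

```bash

python3 -m jog '[1,0,1,1,0,1,0,0,0,0,1,0,0,0,0,1,0,0,0,0,1,0,0,0,0]' >/dev/null
python3 -m jog '[1,0,0,0,0,1,0,0,0,0,1,0,0,0,0,1,0,0,0,0,1,0,0,0,0]'; python3 tl.py
python3 -m jog '[1,0,0,0,0,1,0,0,0,0]'; python3 tl.py
```

```text
time: 36.15
tool_pos: [404.5, -360.7, 32.6]
tcp_rot: [-3.127, -0.055, -3.104]
contact_force: [0.7, 0.1, -0.4]
grip_width: 44.8
tilt deg: radial -1.70 tang -2.77 tool x 3.15 y -0.82
[ 404.5 -360.7   32.6] [-0.8416  0.6535  1.6954 -0.0705  0.8181 -2.4011]
time: 36.35
tool_pos: [404.5, -360.7, 32.6]
tcp_rot: [-3.127, -0.055, -3.104]
contact_force: [-0.1, 0.5, 1.1]
grip_width: 45.0
tilt deg: radial -1.70 tang -2.77 tool x 3.15 y -0.82
[ 404.5 -360.7   32.6] [-0.8416  0.6535  1.6954 -0.0705  0.818  -2.4011]
```

```bash

python3 -m jog '[1,0,0,-20,0,1,0,0,-40,0,1,0,0,-40,0,1,0,0,0,0]'
python3 - <<'E'
from w import *
snap('wrist','w16')
tilt(); go(502.4,-233.9,110,171.9)
E
```

```text
time: 36.75
tool_pos: [409.3, -358.2, 133.8]
tcp_rot: [-3.131, -0.058, -3.104]
contact_force: [-0.5, -0.3, -1.9]
grip_width: 44.6
tilt deg: radial -2.26 tang -2.69 tool x 3.48 y -0.40
t 36.8 pos [ 408.2 -357.2  131.4] rot [-179.6   -3.5 -177.9] w 44.8 F [-0.6 -0.5 -1.7]
turn 10.2 shift now axes [-99.8 119.8  14.5] after turn [-76.9 135.7  14.5]
```

View pics/w16.png

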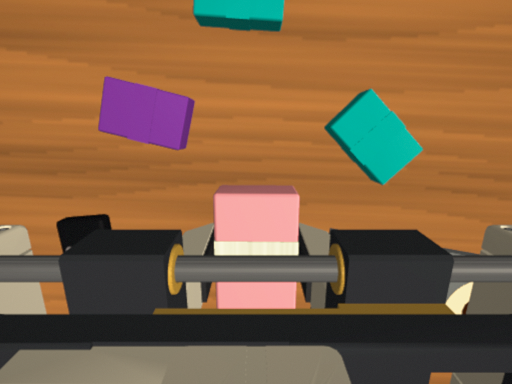

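```bash

python3 -m jog '[1,0,0,0,5,1,0,0,0,5,1,-26,46,0,0,1,-26,46,0,0,1,-25,44,0,0]' >/dev/null
python3 -m jog '[1,0,0,0,0]'
python3 - <<'E'
from w import *
from tea import *
snap('wrist','w17'); tray('w17')
tilt(); go(502.4,-233.9,60,171.9)
E
```

```text
time: 37.4
tool_pos: [500.4, -232.6, 116.8]
tcp_rot: [-3.129, -0.068, 2.99]
contact_force: [-1.2, 0.2, -0.9]
grip_width: 45.0
cream [338 168] [421 229] [ 517.5 -124.6] 37.4 ell [ 509.6 -126.6] [53.9 70.9] rect [ 506.8 -128.7] [50.3 74.6] 20.9
or [218 172] [295 185] [ 475.3 -229.8] 34.5 ell [ 474.1 -229.6] [ 11.7 104.8] rect [ 474.5 -229.7] [68.4 11.6] 81.5
or [380 198] [427 229] [ 530.4 -104.4] 21.6 ell [ 525.9 -106.2] [29.1 40.1] rect [ 523.2 -106.3] [27.4 42.7] 12.7
tilt deg: radial -3.57 tang -1.88 tool x 3.95 y -0.79
t 37.5 pos [ 498.9 -234.5  116.6] rot [-179.2   -4.   171.3] w 44.9 F [-0.3  0.3 -1.3]
turn -0.6 shift now axes [-7.3  1.9 56.2] after turn [-7.3  1.8 56.2]
```

View pics/w17.png

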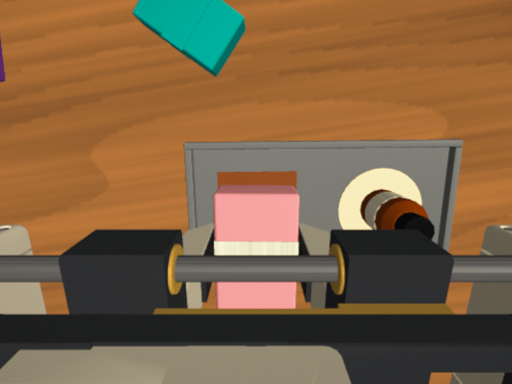

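```bash

python3 -m jog '[1,-4,1,20,-0.5,1,-3,1,20,0,1,0,0,18,0,1,0,0,0,0]'
python3 - <<'E'
from w import *
tilt(); go(502.4,-233.9,44,171.9)
E
```

```text
time: 37.85
tool_pos: [498.5, -235.3, 53.1]
tcp_rot: [-3.129, -0.075, 2.998]
contact_force: [0.3, 0.3, -1.8]
grip_width: 44.8
tilt deg: radial -3.88 tang -1.94 tool x 4.28 y -0.72
t 37.9 pos [ 498.5 -235.3   53.1] rot [-179.3   -4.3  171.8] w 44.8 F [ 0.3  0.3 -1.8]
turn -0.1 shift now axes [-4.3  2.   8.8] after turn [-4.3  2.   8.8]
```

```bash

python3 -m jog '[1,-4,2,7,0,1,0,0,3,0,1,0,0,0,0]';python3 tl.py
python3 -m jog '[1,0,0,4,0,1,0,0,0,0]';python3 tl.py
```

```text
time: 38.15
tool_pos: [501.4, -235.7, 42.3]
tcp_rot: [-3.129, -0.075, 2.996]
contact_force: [-0.2, 0.3, -0.8]
grip_width: 44.9
tilt deg: radial -3.91 tang -1.94 tool x 4.30 y -0.73
[ 501.4 -235.7   42.3] [-0.5557  0.6697  1.6209 -0.0524  0.9156 -1.9479]
time: 38.35
tool_pos: [501.4, -236.2, 39.0]
tcp_rot: [-3.128, -0.074, 2.996]
contact_force: [-0.0, -0.5, -0.5]
grip_width: 44.7
tilt deg: radial -3.81 tang -1.96 tool x 4.21 y -0.77
[ 501.4 -236.2   39. ] [-0.5563  0.6743  1.6235 -0.0529  0.9066 -1.9477]
```

```bash

python3 -m jog '[1,-0.5,3,2,0,1,0,0,0,0]';python3 tl.py
python3 -m jog '[1,0,0.5,2,0,1,0,0,0,0]';python3 tl.py
```

```text
time: 38.55
tool_pos: [502.7, -233.4, 37.5]
tcp_rot: [-3.128, -0.072, 2.995]
contact_force: [-0.8, 0.3, -0.9]
grip_width: 44.3
tilt deg: radial -3.73 tang -1.95 tool x 4.13 y -0.81
[ 502.7 -233.4   37.5] [-0.551   0.6759  1.6258 -0.0527  0.9013 -1.9422]
time: 38.75
tool_pos: [503.1, -233.4, 37.0]
tcp_rot: [-3.126, -0.071, 2.996]
contact_force: [-0.4, 0.6, -0.8]
grip_width: 44.6
tilt deg: radial -3.61 tang -2.01 tool x 4.04 y -0.90
[ 503.1 -233.4   37. ] [-0.5502  0.6763  1.6267 -0.0539  0.898  -1.9411]
```

```bash

python3 -m jog '[1,0,0,1.5,0,0.35,0,0,0,0,0.35,0,0,0,0,0.35,0,0,0,0,0.35,0,0,0,0]';python3 tl.py
python3 -m jog '[0.35,0,0,-30,0,0.35,0,0,-40,0,0.35,0,0,-40,0,0,-30,0,-40,0,0,-30,0,-20,0]'
python3 - <<'E'
from w import *
sp=lambda im:(rng(150,179,20,90)(im)|rng(0,12,15,150,255,110)(im)|rng(0,179,0,190,255,60)(im))
from tea import tray
wl('w18',sp,30,minz=24); tray('w18'); tilt()
E
```

```text
time: 39.25
tool_pos: [503.4, -233.4, 36.6]
tcp_rot: [-3.125, -0.069, 2.996]
contact_force: [0.7, 0.3, 0.6]
grip_width: 59.6
tilt deg: radial -3.53 tang -2.01 tool x 3.95 y -0.93
[ 503.4 -233.4   36.6] [-0.5498  0.6767  1.6274 -0.0539  0.8953 -1.9409]
time: 39.75
tool_pos: [571.4, -239.6, 202.8]
tcp_rot: [-3.131, -0.082, 2.995]
contact_force: [0.6, -1.7, 0.7]
grip_width: 71.5
A 2623.0 px [233 100] [274 165] enc [ 503.5 -234. ] 40.0 ell [ 503.2 -233.9] [49.4 82.4] rect [ 503.5 -234. ] [43.9 67.7] 81.7 z [29.1 30.4 31.7]
A 204.0 px [146 216] [171 229] enc [ 587.4 -355.4] 14.7 ell [ 585.3 -353.8] [13.7 29.7] rect [ 584.7 -353.9] [29.3 14.6] 60.0 z [44.  48.2 51.4]
A 189.0 px [142 227] [158 244] enc [ 600.  -368.7] 11.9 ell [ 598.2 -368.8] [16.6 22.4] rect [ 599.5 -367.5] [18.4 20.3] 83.4 z [64.1 65.4 66.7]
cream [318  99] [380 164] [ 518.  -124.6] 37.5 ell [ 518.  -124.8] [69.7 70.5] rect [ 517.9 -125.6] [71.3 73.5] 84.0
cream [232 125] [275 141] [ 503.1 -234.5] 26.4 ell [ 502.8 -234.6] [20.3 63.6] rect [ 502.8 -234.4] [49.8 18. ] 81.6
or [275 102] [284 162] [ 506.6 -204.8] 34.1 ell [ 507.  -204.5] [ 10.  101.1] rect [ 506.7 -204.3] [10.3 67.6] 81.1
or [346 113] [375 147] [ 518.1 -109.7] 20.2 ell [ 518.  -109.8] [36.1 37.3] rect [ 517.6 -112.9] [32.5 38.3] 83.8
tilt deg: radial -4.03 tang -1.74 tool x 4.34 y -0.69
```

View pics/w18.png

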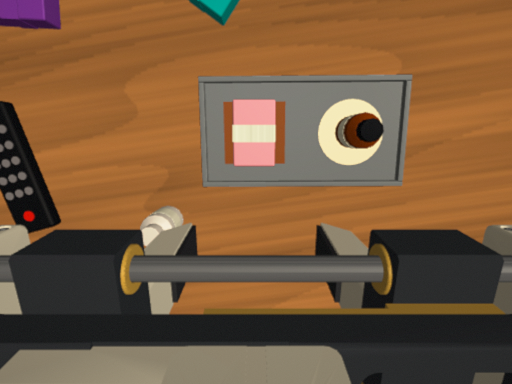

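The wrist view shows the soap (254,133) flat and centred, within about 1 mm, with the amber bottle upright. Now I check the coaster under the cup using the views I already have and fresh fixed ones.

```bash
python3 - <<'E'
from w import *
from scipy.optimize import least_squares
for n in('scene','side'): snap(n,n+'4')
for nm in('w8','w10','w11','scene4','side4'):
    im,d,c=load(nm); P=cloud(d,c)
    m=rng(18,34,140,70)(im)&(np.hypot(P[...,0]-504,P[...,1]-232)<60)
    v,u=np.nonzero(m)
    if len(u)<10: print(nm,len(u)); continue
    g=np.array([ray(c,a,b,13)[:2] for a,b in zip(u,v)])
    # outer arc: for each angle bin take farthest point
    ang=np.arctan2(g[:,1]-232,g[:,0]-505); r=np.hypot(g[:,0]-505,g[:,1]-232); o=[]
    for b in np.arange(-np.pi,np.pi,.15):
        s=np.nonzero((ang>=b)&(ang<b+.15))[0]
        if len(s): o.append(g[s[r[s].argmax()]])
    o=np.array(o); f=least_squares(lambda p:np.hypot(o[:,0]-p[0],o[:,1]-p[1])-29.5,[505,232],loss='soft_l1'); print(nm,len(u),len(o),f.x.round(1),'rms',np.sqrt((f.fun**2).mean()).round(2))
im,_,_=load('side4'); im2,_,_=load('scene4')
cv2.imwrite('pics/c4.png',np.hstack([cv2.resize(im[100:200,210:310],None,fx=4,fy=4),cv2.resize(im2[120:220,280:380],None,fx=4,fy=4)])[:,:,::-1])
E
```

```text
w8 2427 9 [727.5 148.1] rms 142.6
w10 259 18 [486.7 180. ] rms 101.61
w11 379 13 [504.3 230.4] rms 0.22
scene4 62 21 [509.2 229.1] rms 2.4
side4 24 15 [503.8 227.3] rms 3.72
```

View pics/c4.png

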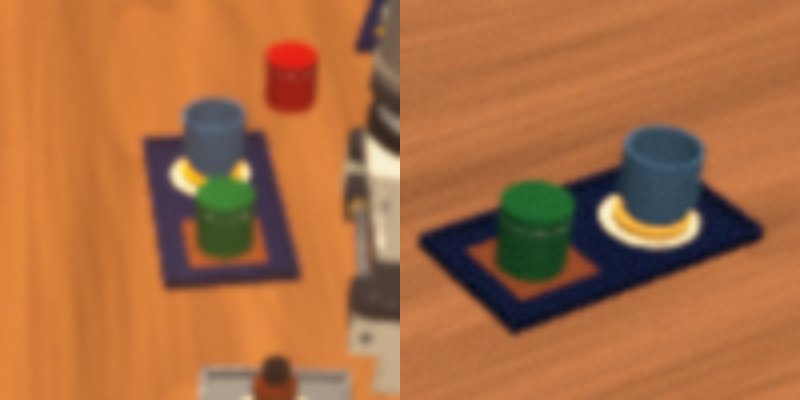

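```bash

python3 -m jog '[0,10,47,-5,0,0,10,47,-5,0,0,10,47,0,0,0,10,47,0,0,0,10,47,0,0]' >/dev/null
python3 -m jog '[0,10,47,0,0,0,10,47,0,0,0,10,47,0,0,0,10,47,0,0,0,0,0,0,0]'
python3 - <<'E'
from w import *
from scipy.optimize import least_squares
wl('w19',rng(95,118,80,60),71,minz=9)
im,d,c=load('w19'); P=cloud(d,c)
g=P[(np.hypot(P[...,0]-505,P[...,1]-232)<40)&(P[...,2]>69)&(P[...,2]<74)]; print('rim depth',len(g),g.mean(0), (g.min(0)+g.max(0))/2)
m=rng(18,34,140,70)(im); m[230:]=0; v,u=np.nonzero(m); q=np.array([ray(c,a,b,13)[:2] for a,b in zip(u,v)]); k=np.hypot(q[:,0]-504,q[:,1]-232)<45; q=q[k]; print(len(q))
if len(q)>10:
    ang=np.arctan2(q[:,1]-232,q[:,0]-505); r=np.hypot(q[:,0]-505,q[:,1]-232)
    o=np.array([q[s[r[s].argmax()]] for b in np.arange(-np.pi,np.pi,.15) for s in [np.nonzero((ang>=b)&(ang<b+.15))[0]] if len(s)])
    f=least_squares(lambda p:np.hypot(o[:,0]-p[0],o[:,1]-p[1])-29.5,[505,232],loss='soft_l1'); print(len(o),f.x,f.fun.round(1))
from tea import tray; tray('w19'); tilt()
E
```

```text
time: 40.9
tool_pos: [527.6, 204.2, 196.8]
tcp_rot: [-3.128, -0.119, 2.987]
contact_force: [-0.8, -0.7, 0.3]
grip_width: 91.6
A 2999.5 px [254 152] [315 214] enc [506. 232.] 29.8 ell [506.2 232.4] [57.5 58.5] rect [506.  232.9] [57.1 58.3] 81.4 z [18.5 24.7 71.8]
A 1604.0 px [123 113] [336 241] enc [497.1 183.6] 104.5 ell [496.1 187.9] [105.6 221.2] rect [497.5 183.5] [ 97.5 187.4] 0.9 z [10.8 12.3 13.5]
rim depth 803 [505.58469705 232.33812894  71.11913252] [506.15050598 232.02942376  71.13623278]
71
11 [504.5173376  232.05503317] [ 0.2 -0.2  0.2  0.1 -0.   0.2 -0.  -0.4 -0.6  0.1  0.2]
cream [247 142] [304 190] [499.7 230.1] 36.9 ell [507.7 233.7] [72.2 80. ] rect [485.5 223.7] [37.  73.9] 24.4
cream [  0 205] [ 23 229] [506.3 -95.3] 19.2 ell [508.  -98.6] [23.1 34.4] rect [506.5 -94. ] [28.  29.1] 73.3
tilt deg: radial -6.38 tang 2.64 tool x 6.85 y -0.88
```

View pics/w19.png

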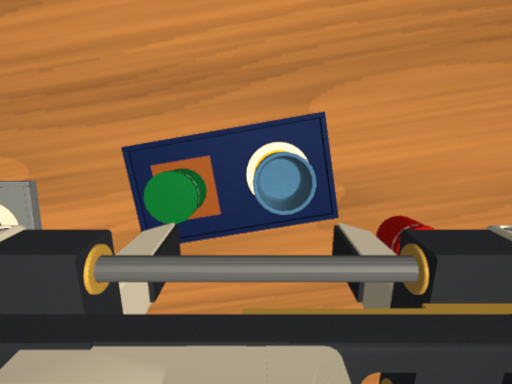

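The wrist view shows the cup (284,184) upright, 1.6 mm off the coaster's centre. The coaster is 2 mm off the pad's centre and the gripper is clear. I hand the job in.

```bash
python3 -c "
from plant import *
print(close_job()); print(get_obs()['time'])"
```

```text
the job is handed in; nothing more can be done
None
the job is handed in; nothing more can be done
```

Both guest trays are made up as asked, in the order given, and I handed the job in about 41 s into the 134 s allowed.

I measured how far each item ended up from its target, from wrist-camera pictures (calibration good to about 2 mm):

| Item | Target | Off centre |
|---|---|---|
| Coaster | tea tray cream pad | about 2 mm |
| Cup | coaster | about 1.6 mm |
| Green tin | tea tray orange-brown pad | about 1.5 mm |
| Amber bottle | bath tray cream pad | about 1 mm |
| Soap carton | bath tray orange-brown pad | about 1 mm |

- **Cup:** I lowered it until contact read about 5 N, then released it; it stands upright. Counting the coaster's own offset, it is about 3.7 mm off the pad's centre.
- **Left alone:** I didn't touch the white bottle, the red tin or the remote. I didn't re-measure them at the end.
- **At hand-in:** the gripper was open and clear of everything.

**Checks that disagreed or failed:**
- The first estimate of the cup's position, from the scene camera, was about 8 mm off the wrist camera's, so I used the wrist value.
- The final coaster fits from the scene and side cameras were poor, up to about 5 mm from the wrist fit. Two of the older wrist pictures gave no usable fit.
- The tool slowly tilted as the moves added up, to about 7° by the end. It was 4° or less whenever it gripped or released something, and the placements held.

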